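# Fill, screw shut and lock the cleaning-tablet jar

## Task

Put every blue cleaning tablet on the shelf into the clear jar, then set the white lid squarely on it and turn it anticlockwise until you feel it drop into the thread, then clockwise until it is fully home. After that, lock it by turning the three catches clockwise to their end stops, the red one first, then the yellow, then the blue, and let go. Leave the glass jar, hand brush and dustpan where they are.

Things in the scene. Friction and masses are not known exactly. Their poses are not given: they have to be found in the camera images.
- caddy: Round grey base plate (212 mm across, 6 mm thick) fixed to the shelf, origin at the centre of its underside, z up. In its middle stands a fixed clear jar, inner radius 41 mm, floor 6 mm up, with a threaded neck. Three posts, evenly spaced 82 mm from the axis, carry the catches, whose tops are 138 mm up.
- mouth (a point): Centre of the jar's mouth, level with the neck's rim, 97 mm above the shelf, on the jar's axis. Mouth 66 mm across, neck 72 mm outside. Its coarse four-start thread ends in a stop rib at each start, so from on top of the thread the lid cannot be turned clockwise into it. The angle of the thread starts is unknown and unrelated to this point's axes.
- lid_grip (a point): Centre of the green grip bar on the loose white lid: 60 mm long (point's x), 16 mm wide (y), 26 mm tall (z, up). Its height above the shelf: 130 to 134 mm while the lid lies on top of the neck's thread, 121 mm just after it has dropped into the thread, 115 mm when fully closed (give or take 1 mm).
- lid_edge (a point): Centre of the lid's lower edge. The cap is 104 mm across, 28 mm tall, 100 to 170 g, bar on top (its centre 41 mm above this point), upright on the shelf at the start; 3 mm side play on the neck. Anticlockwise (from above) by 80 degrees at most, it drops 9.5 mm or more by its own weight; a stop follows within 15 degrees. Then clockwise 50 to 75 degrees takes it 6 mm down to its end stop.
- tablet0_center (a point): Centre of a round blue cleaning tablet, 34 mm across and 15 mm tall, 25 g, lying flat on the shelf, its centre 7.5 mm up. Three to five tablets are there; absent ones read None.
- tablet1_center (a point): Centre of a round blue cleaning tablet, 34 mm across and 15 mm tall, 25 g, lying flat on the shelf, its centre 7.5 mm up. Three to five tablets are there; absent ones read None.
- tablet2_center (a point): Centre of a round blue cleaning tablet, 34 mm across and 15 mm tall, 25 g, lying flat on the shelf, its centre 7.5 mm up. Three to five tablets are there; absent ones read None.
- tablet3_center (a point): Centre of a round blue cleaning tablet, 34 mm across and 15 mm tall, 25 g, lying flat on the shelf, its centre 7.5 mm up. Three to five tablets are there; absent ones read None.
- tablet4_center (a point): Centre of a round blue cleaning tablet, 34 mm across and 15 mm tall, 25 g, lying flat on the shelf, its centre 7.5 mm up. Three to five tablets are there; absent ones read None.
- red_grip (a point): Centre of the red catch's grip bar, a captive quarter-turn knob on its post on the robot's side of the jar: bar 36 mm long (point's x), 14 mm wide (y), 27 mm tall, its centre 125 mm above the shelf, on the vertical turning axis. Below the bar, from 104.5 to 110.5 mm up, a flat finger 12 mm wide points along x, 40 mm from the axis.
- catch_red (a joint): Angle of the red catch in rad: 0 to 0.25 at the start (open, clear of the lid), grows as it is turned clockwise seen from above, 1.4 at its end stop, its finger then pointing to the jar's axis and lying 2.5 mm above the rim of the closed lid. An unclosed lid blocks it. Turns with about 0.08 N m of friction and stays where left.
- yellow_grip (a point): Centre of the yellow catch's grip bar, a captive quarter-turn knob on its post on the far right: bar 36 mm long (point's x), 14 mm wide (y), 27 mm tall, its centre 125 mm above the shelf, on the vertical turning axis. Below the bar, from 104.5 to 110.5 mm up, a flat finger 12 mm wide points along x, 40 mm from the axis.
- catch_yellow (a joint): Angle of the yellow catch in rad: 0 to 0.25 at the start (open, clear of the lid), grows as it is turned clockwise seen from above, 1.4 at its end stop, its finger then pointing to the jar's axis and lying 2.5 mm above the rim of the closed lid. An unclosed lid blocks it. Turns with about 0.08 N m of friction and stays where left.
- blue_grip (a point): Centre of the blue catch's grip bar, a captive quarter-turn knob on its post on the far left: bar 36 mm long (point's x), 14 mm wide (y), 27 mm tall, its centre 125 mm above the shelf, on the vertical turning axis. Below the bar, from 104.5 to 110.5 mm up, a flat finger 12 mm wide points along x, 40 mm from the axis.
- catch_blue (a joint): Angle of the blue catch in rad: 0 to 0.25 at the start (open, clear of the lid), grows as it is turned clockwise seen from above, 1.4 at its end stop, its finger then pointing to the jar's axis and lying 2.5 mm above the rim of the closed lid. An unclosed lid blocks it. Turns with about 0.08 N m of friction and stays where left.
- glass_jar: Bystander: closed glass jar 72 mm across, 110 mm tall; origin under its centre.
- sweep_brush: Bystander: orange hand brush with black bristles, 50 mm tall, lying along y, about 275 mm long; origin near its middle, on the shelf.
- dustpan: Bystander: grey plastic dustpan 200 x 210 mm, up to 54 mm tall; origin under its centre.
Mind the look-alikes: they are no part of the job. Several things have the shape of the caddy; the one meant has the colours described above.

How it is judged:
On the way, in this order (a step that is already met when the one before it is completed fails the run):
1. every tablet lies in the jar (horizontal distance between each of tablet0_center, tablet1_center, tablet2_center, tablet3_center, tablet4_center and caddy below 0.042 m and z of each of tablet0_center, tablet1_center, tablet2_center, tablet3_center, tablet4_center in the frame of caddy below 0.085 m), for 0.2 s.
2. the lid has dropped into the thread (z of lid_grip in the frame of caddy below 0.1235 m and horizontal distance between lid_grip and caddy below 0.006 m and angle between lid_grip's own z axis and vertical below 0.08 rad), for 0.1 s.
3. the lid is turned fully home (z of lid_grip in the frame of caddy below 0.1165 m and horizontal distance between lid_grip and caddy below 0.006 m and angle between lid_grip's own z axis and vertical below 0.08 rad), for 0.2 s.
4. the red catch is turned to its stop (value of joint catch_red above 1.3 rad), for 0.1 s.
5. the yellow catch is turned to its stop (value of joint catch_yellow above 1.3 rad), for 0.1 s.
6. the blue catch is turned to its stop (value of joint catch_blue above 1.3 rad), for 0.1 s.
At the end, for the whole second after the job is handed in: Every tablet is inside the jar; the lid is level and screwed home (its bar's centre less than 116.5 mm above the caddy's origin and within 6 mm of its axis); all three catches are within 0.1 rad of their end stops (above 1.3 rad) (all of step 1 and all of step 3 and value of joint each of catch_red, catch_yellow, catch_blue above 1.3 rad); the robot touches nothing.
It fails at once if the glass jar, hand brush or dustpan is displaced by more than 30 mm (distance of any of glass_jar, sweep_brush, dustpan from where it was at the start of the episode above 0.03 m).
Of tablet0, tablet1, tablet2, tablet3, tablet4 only 3 to 5 are there at a start; the rules pass over those that are not, and their reading is None.
At some moment in a run one of tablet0, tablet1, tablet2, tablet3, tablet4 may be knocked a few centimetres aside while the robot is not near it.
It also fails if it takes over 210 s, if anything falls off the work surface, if the arm or the gripper's body presses on something with over 40 N, if the wrist force passes 120 N, or if a joint passes its speed limit or range.

## Robot

A 6-joint arm with a two-finger parallel gripper is mounted at the origin on the work surface. World frame = base frame: x ahead of the robot, y to its left, z up, the work surface at z = 0. Lengths are in m, angles in rad, forces in N, time in s.
With the tool pointing down it reaches from about 0.35 to 0.975 m from the base axis. Payload 4.9 kg.
Tool frame: the origin (TCP) lies at the very end of the fingers, on their centre line; the grasp point (between the pads) lies 19 mm behind it; z points along the fingers, x is the direction in which the jaws open and shut, and the axes are right-handed (so a half turn about z gives the same grasp; the last joint's range is limited). The gripper opens to 85 mm and grips with 20 to 120 N. Pads are 22 mm wide; open, the fingers measure 114 mm over their backs; the gripper's body (76 mm by 85 mm) begins 54 mm behind the grasp point. The pads swing forward as they close: fully open they stand 13 mm farther back than shut.
Start: joints at [-1.416, 0.053, 1.613, -0, 1.476, -0.119], TCP at [0.169, -0.602, 0.231] pointing down, gripper open.
Joint ranges: [-3.01, 3.01], [-1.01, 2.22], [0.06, 2.58], [-1.02, 4.17], [0.09, 2.62], [-3.14, 3.14]. Speed limits (rad/s): [2.57, 2.57, 3.14, 3.14, 3.14, 3.14].

## Interface

Orientations are given as a unit quaternion [w, x, y, z].
In Python, from plant import * gives the robot as it stands.
- The arm moves only by the shell command python3 -m inch 'ROWS'. ROWS is text: rows parted by semicolons, each of 7 numbers parted by spaces: the shift along the tool's x, y, z in m, then the turn, a rotation vector about the tool's x, y, z in rad, then the closure, from 0 (fully open) to 1 (shut). A call has 1 to 10 rows; each row shifts and turns the commanded pose from where the row before left it, along the tool's axes as they then stand; what a row does not reach is not made up. A row lasts 1/12 s, in which the tool goes at most 41.7 mm and 7.16 degrees, less where a joint would pass 70% of its speed; a pose out of reach is approached as far as the arm can. A call with a gripper value outside its range is refused whole. The fingers move at their own pace and stop on an object; the grip force is fixed at half the most. Time passes only in rows, so rows that do not move let the fingers close. It gives the time, the measured TCP pose, the force and the opening at its end, in the units of the state.
- state(): the state, without advancing time (a new reading comes with each control period).
- grab_frame(name): name is "scene" or "top"; returns the picture (420x560x3 uint8, blue, green, red); there is no depth.
- camera_info(name): a dict with "vertical_fov" (degrees; the focal length in pixels is half the picture's height over the tangent of half this angle, whatever the lens; pixels are square), "cx", "cy" (the principal point, pixels), "origin" and "rotation" of the camera in the world. Camera axes: x right, y down, z forward; pixel columns grow to the right and rows downward; lengths in m; the calibration is good to about 2 mm. A picture is of the moment at which its call begins. camera_info takes no time and is no camera call.
- job_done(): hands the job in, once; it reports no verdict.
The state is a dict: "time": time; "joint_pos": joint angles; "joint_vel": joint speeds; "joint_efforts": joint torques, N m; "tool_pos": TCP position; "tool_rot": TCP orientation; "contact_force": force on the tool from outside, world axes, zero at the start; "ft_torque": the same for the moment, N m; "gripper_width": opening from 0.0 (shut) to 1.0 (fully open).
Only numpy, scipy, OpenCV 4.12 (cv2) and the standard library are available. Lean on these libraries where they do the work, as an engineer would, in place of code of your own. Each camera call takes 0.05 s, during which the arm holds its last target.

## Working session

There is one attempt and no reset: what is moved stays moved. The work goes in short steps, Python scripts to look and compute and a shell command to move; the robot and the scene stay as the last step left them, time stands still between calls to the robot, and variables do not carry over. Pictures are saved under pics/ and viewed, and the job is handed in when it is done.

```bash
ls; mkdir -p pics
python3 - <<'E'
from plant import *
import cv2
for n in("scene","top"):
    cv2.imwrite(f"pics/{n}0.png",grab_frame(n)); print(n,camera_info(n))
print(state())
E
```

```text
pics
scene {'vertical_fov': 57.98512249462789, 'cx': 277.6549523921389, 'cy': 210.45962253680224, 'origin': array([ 0.82710149, -0.57246348,  1.13086014]), 'rotation': array([-0.27641246,  0.92805754,  0.23969865, -0.06964137])}
top {'vertical_fov': 48.41214308410941, 'cx': 274.3463477687194, 'cy': 209.26420004774113, 'origin': array([0.38829217, 0.01810586, 1.32749588]), 'rotation': array([-0.04175573,  0.70892795, -0.70288151,  0.04043767])}
{'time': 0.1, 'joint_pos': array([-1.41599334e+00,  5.33053133e-02,  1.61414025e+00,  3.74391569e-06,
        1.47596461e+00, -1.19007072e-01]), 'joint_vel': array([ 1.50532932e-03, -3.15908877e-03, -3.97544075e-03,  1.09929736e-03,
       -1.45921916e-03,  6.96030558e-05]), 'joint_efforts': array([ 6.15610952e-04, -3.94907355e+01, -3.71362817e+01, -1.20818640e-04,
        3.95176045e-03, -1.57546697e-05]), 'tool_pos': array([ 0.16891324, -0.60117427,  0.23018679]), 'tool_rot': array([-6.32327924e-04,  7.96994392e-01, -6.03986021e-01, -6.52694001e-04]), 'contact_force': array([-0.31523134, -0.81510599,  0.27030857]), 'ft_torque': array([ 0.01453706, -0.05034369, -0.04844072]), 'gripper_width': 1.0053052153234152}
```

View pics/scene0.png

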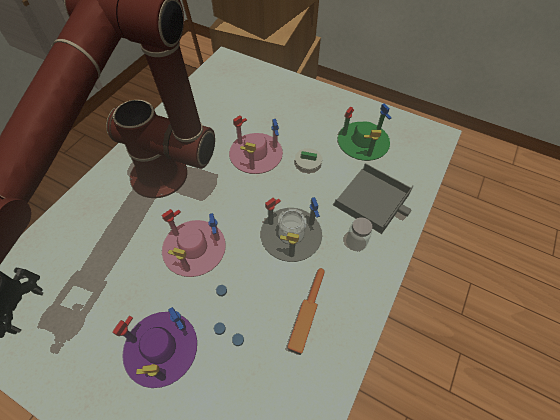

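View pics/top0.png

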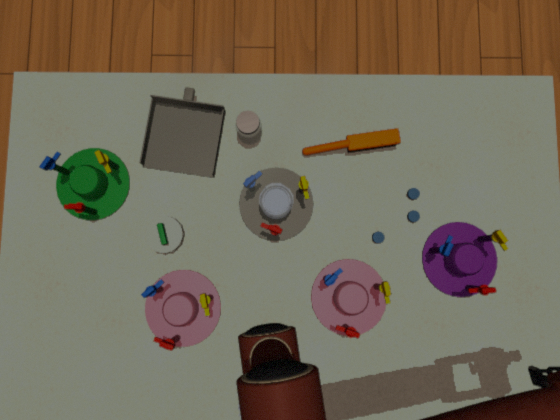

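The top view shows five caddy-shaped things: grey (276,203), green (93,184), purple (459,260) and pink (183,308), (348,297). Only the grey one at (276,203) has a grey plate and clear jar. There are three tablets at (413,194), (413,216) and (378,238), and the white lid with its green bar is at (165,235). I'll confirm with a crop and measure.

```bash
cat > h.py <<'E'
from plant import *
import cv2, numpy as np
from scipy.spatial.transform import Rotation as R
def RQ(q): return R.from_quat([q[1],q[2],q[3],q[0]])
def ray(n,u,v):
    c=camera_info(n); f=210/np.tan(np.radians(c['vertical_fov']/2))
    d=RQ(c['rotation']).apply([(u-c['cx'])/f,(v-c['cy'])/f,1]); return np.array(c['origin']),d
def onz(n,u,v,z):
    o,d=ray(n,u,v); return o+d*(z-o[2])/d[2]
def proj(n,p):
    c=camera_info(n); f=210/np.tan(np.radians(c['vertical_fov']/2))
    q=RQ(c['rotation']).inv().apply(np.array(p)-c['origin']); return q[0]/q[2]*f+c['cx'],q[1]/q[2]*f+c['cy']
def tri(ra,rb):
    (o1,d1),(o2,d2)=ra,rb
    A=np.c_[d1,-d2]; t=np.linalg.lstsq(A,o2-o1,rcond=None)[0]
    a=o1+d1*t[0]; b=o2+d2*t[1]; return (a+b)/2,np.linalg.norm(a-b)
def blobs(im,lo,hi,amin=15):
    m=cv2.inRange(cv2.cvtColor(im,cv2.COLOR_BGR2HSV),np.array(lo),np.array(hi))
    cs,_=cv2.findContours(m,cv2.RETR_EXTERNAL,cv2.CHAIN_APPROX_NONE)
    out=[]
    for c in cs:
        M=cv2.moments(c)
        if M['m00']>=amin: out.append((M['m10']/M['m00'],M['m01']/M['m00'],M['m00'],c))
    return out
def crop(im,x0,y0,x1,y1,k,name):
    cv2.imwrite('pics/'+name,cv2.resize(im[y0:y1,x0:x1],None,fx=k,fy=k,interpolation=cv2.INTER_CUBIC))
def goto(p,yaw=None):
    """tool-frame shift & turn to reach world TCP p, tool down, tool-x yaw (mod pi, nearest)"""
    s=state(); r=RQ(s['tool_rot']); x=r.apply([1,0,0]); 
    if yaw is None: yaw=np.arctan2(x[1],x[0])
    cur=np.arctan2(x[1],x[0]); yaw=cur+(yaw-cur+np.pi/2)%np.pi-np.pi/2
    X=np.array([np.cos(yaw),np.sin(yaw),0]);Z=np.array([0,0,-1.]);Y=np.cross(Z,X)
    g=R.from_matrix(np.c_[X,Y,Z])
    rv=(r.inv()*g).as_rotvec()
    d=np.array(p)-s['tool_pos']
    print('t',round(s['time'],2),'pos',s['tool_pos'].round(4),'yaw',round(cur,4),'j6',s['joint_pos'][5].round(2),'w',round(s['gripper_width'],3))
    print('shift tool(cur frame)',r.inv().apply(d).round(4),'rot',rv.round(4),'shift in goal frame',g.inv().apply(d).round(4))
E
python3 - <<'E'
from h import *
T=cv2.imread('pics/top0.png');S=cv2.imread('pics/scene0.png')
hsv=cv2.cvtColor(T,cv2.COLOR_BGR2HSV)
for p in[(413,194),(413,216),(378,238),(276,235),(271,229),(304,187),(253,181),(163,234),(100,200)]: print(p,hsv[p[1],p[0]])
hs=cv2.cvtColor(S,cv2.COLOR_BGR2HSV)
for p in[(222,290),(220,328),(238,340),(309,156),(291,238),(314,207),(272,204)]: print(p,hs[p[1],p[0]])
for n,im in(('top',T),('scene',S)):
    for b in blobs(im,(95,60,40),(112,180,200),20): print(n,'blue?',[round(x,1) for x in b[:3]])
crop(T,150,150,430,280,2.8,'c_top.png');crop(S,200,130,400,360,2.6,'c_sc.png')
E
```

```text
(413, 194) [104 106  89]
(413, 216) [103 117  89]
(378, 238) [104 111  87]
(276, 235) [  4 120  66]
(271, 229) [  2 231 119]
(304, 187) [ 30 255 125]
(253, 181) [109  53  68]
(163, 234) [ 64 162 101]
(100, 200) [ 63 181  97]
(222, 290) [102  66 109]
(220, 328) [102  72 110]
(238, 340) [103  70 113]
(309, 156) [53 64 64]
(291, 238) [ 20 114  92]
(314, 207) [109  56  64]
(272, 204) [  7 101  78]
top blue? [336.3, 272.4, 20.5]
top blue? [377.9, 237.0, 85.0]
top blue? [413.1, 215.8, 83.5]
top blue? [412.9, 193.2, 82.5]
top blue? [251.6, 179.7, 118.0]
scene blue? [237.6, 339.0, 83.0]
scene blue? [219.2, 327.8, 79.5]
scene blue? [175.3, 317.2, 123.0]
scene blue? [221.1, 289.6, 63.0]
scene blue? [212.3, 222.4, 53.5]
scene blue? [314.8, 206.6, 60.0]
scene blue? [275.2, 126.4, 37.5]
scene blue? [385.0, 110.3, 67.5]
```

View pics/c_top.png

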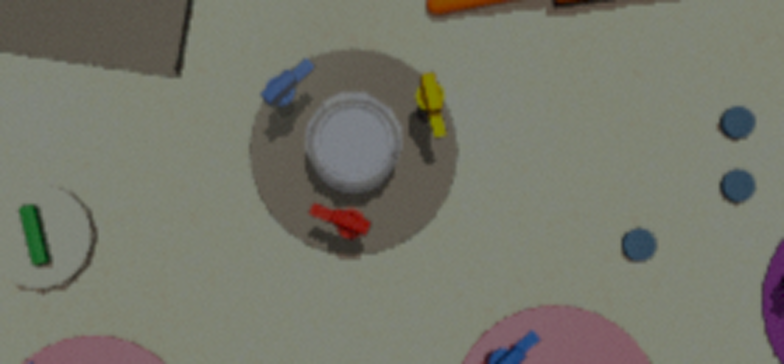

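View pics/c_sc.png

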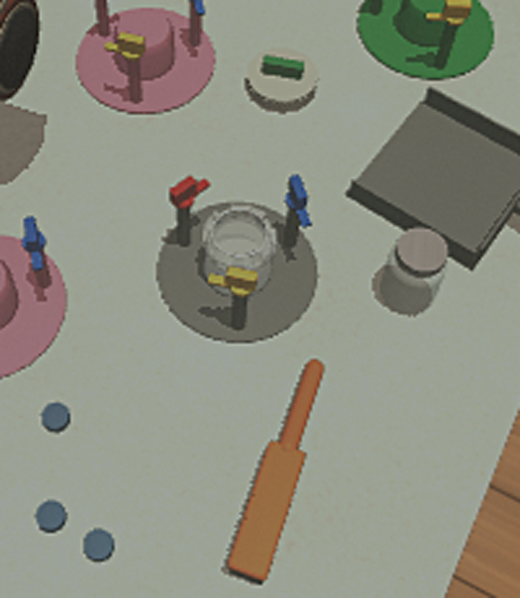

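The crops confirm it: the clear jar on the grey plate has red, yellow and blue catches, the lid is at crop (33,235), and the three tablets lie flat on the right.

```bash
cat >> h.py <<'E'
def bar(n,im,lo,hi,near,ztop,rad=25):
    """orientation & centre of bar from colour blob, rectified on plane ztop"""
    b=[b for b in blobs(im,lo,hi,15) if np.hypot(b[0]-near[0],b[1]-near[1])<rad]
    b=max(b,key=lambda b:b[2]); P=np.array([onz(n,*q,ztop)[:2] for q in b[3][:,0,:]])
    (c,s,a)=cv2.minAreaRect((P*1000).astype(np.float32))
    if s[0]<s[1]: a+=90; s=s[::-1]
    return np.array(c)/1000,s,a,onz(n,b[0],b[1],ztop)[:2]
E
python3 - <<'E'
from h import *
T=cv2.imread('pics/top0.png');S=cv2.imread('pics/scene0.png')
tt=[(377.9,237),(413.1,215.8),(412.9,193.2)];ss=[(221.1,289.6),(219.2,327.8),(237.6,339)]
for a,b in zip(tt,ss): print('tab top',onz('top',*a,.012)[:2].round(4),'scene',onz('scene',*b,.011)[:2].round(4))
# plate: points on outer boundary, grey vs table via saturation/value
for n,im,c,r in(('top',T,(276,203),45),('scene',S,(291,233),38)):
    g=cv2.GaussianBlur(cv2.cvtColor(im,cv2.COLOR_BGR2GRAY),(3,3),0).astype(float)
    P=[]
    for a in np.linspace(0,2*np.pi,120,endpoint=False):
        rr=np.arange(r*0.62,r*1.25,.25) if n=='scene' else np.arange(r*.7,r*1.25,.25)
        v=[g[int(round(c[1]+q*np.sin(a))),int(round(c[0]+q*np.cos(a)))] for q in rr]
        v=cv2.GaussianBlur(np.array(v).reshape(-1,1),(1,9),0).ravel()
        k=np.argmax(np.gradient(v)); P.append(onz(n,c[0]+rr[k]*np.cos(a),c[1]+rr[k]*np.sin(a),.006)[:2])
    P=np.array(P);ok=np.ones(len(P),bool)
    for _ in range(8):
        A=np.c_[2*P[ok],np.ones(ok.sum())]; x=np.linalg.lstsq(A,(P[ok]**2).sum(1),rcond=None)[0]
        ra=np.sqrt(x[2]+x[0]**2+x[1]**2); e=abs(np.hypot(*(P-x[:2]).T)-ra); ok=e<.006
    print(n,'plate',x[:2].round(4),'r',ra.round(4),ok.sum())
for n,im,nr in(('top',T,(164,234)),('scene',S,(309,156))):
    print(n,'lidbar',bar(n,im,(50,50,40),(75,255,160),nr,.052))
E
```

```text
tab top [ 0.4658 -0.2709] scene [ 0.4654 -0.273 ]
tab top [ 0.5267 -0.3715] scene [ 0.5258 -0.3741]
tab top [ 0.5913 -0.3726] scene [ 0.5902 -0.3752]
top plate [0.5593 0.0177] r 0.1062 113
scene plate [0.559  0.0128] r 0.1062 101
top lidbar (array([0.46858478, 0.32840506]), (60.130428314208984, 18.55112075805664), 15.043686866760254, array([0.46828602, 0.3283945 ]))
scene lidbar (array([0.47096136, 0.31721448]), (59.60686111450195, 34.13759994506836), 15.357812881469727, array([0.47193709, 0.31763108]))
```

Run:
```python
from h import *
goto([.4655,-.272,.12],-np.pi/2)
T=cv2.imread('pics/top0.png')
g=cv2.cvtColor(T,cv2.COLOR_BGR2GRAY).astype(float)
for x in range(20,552,40):
    v=cv2.GaussianBlur(g[60:90,x-2:x+3].mean(1).reshape(-1,1),(1,5),0).ravel(); d=np.gradient(v);k=d.argmax()
    print(x,60+(d[k-2:k+3]*np.arange(k-2,k+3)).sum()/d[k-2:k+3].sum())
```

```text
t 0.1 pos [ 0.1689 -0.6012  0.2302] yaw -1.297 j6 -0.12 w 1.005
shift tool(cur frame) [-0.2365 -0.3745  0.1107] rot [0.     0.0018 0.2738] shift in goal frame [-0.3292 -0.2966  0.1102]
20 71.13183279742765
60 71.69460708782742
100 72.03124429015165
140 72.1440447913132
180 72.7665799739922
220 72.93774239640743
260 73.05176921736098
300 73.21301474326386
340 73.87458025520483
380 74.038739136839
420 74.1245433410827
460 74.70719975950699
500 74.95959258640842
540 75.11200822078685
```

```bash
python3 -m inch '0 0 0 0 0 -0.1 0;0 0 0 0 0 -0.1 0;0 0 0 0 0 -0.078 0'; python3 -c "
from h import *
goto([.4655,-.272,.12],-np.pi/2)"
```

```text
time: 0.35
tool_pos: [0.1689, -0.6013, 0.2305]
tool_rot: [-0.001, 0.874, -0.486, -0.0]
contact_force: [0.3, 0.9, 0.2]
gripper_width: 1.002
t 0.35 pos [ 0.1689 -0.6013  0.2305] yaw -1.0144 j6 -0.4 w 1.002
shift tool(cur frame) [-0.1229 -0.4257  0.1109] rot [-2.000e-04  1.300e-03  5.564e-01] shift in goal frame [-0.3293 -0.2966  0.1105]
```

Top camera lines are straight, so there's no lens distortion. I had the turn's sign wrong and am correcting it.

```bash
python3 -m inch '0 0 0 0 0 0.112 0;0 0 0 0 0 0.112 0;0 0 0 0 0 0.112 0;0 0 0 0 0 0.112 0;0 0 0 0 0 0.108 0;-0.03 -0.03 0 0 0 0 0;-0.03 -0.03 0 0 0 0 0;-0.03 -0.03 0 0 0 0 0;-0.03 -0.03 0 0 0 0 0;-0.03 -0.03 0 0 0 0 0'; python3 -m inch '-0.03 -0.03 0 0 0 0 0;-0.03 -0.03 0 0 0 0 0;-0.03 -0.03 0 0 0 0 0;-0.03 -0.03 0 0 0 0 0;-0.03 -0.026 0 0 0 0 0;-0.03 0 0.03 0 0 0 0;0 0 0.03 0 0 0 0;0 0 0.03 0 0 0 0;0 0 0.02 0 0 0 0;0 0 0 0 0 0 0'; python3 -c "
from h import *
goto([.4655,-.272,.12],-np.pi/2)
T=grab_frame('top');S=grab_frame('scene')
cv2.imwrite('pics/t1.png',T);cv2.imwrite('pics/s1.png',S)
crop(T,300,150,500,300,2,'t1c.png');crop(S,130,220,330,370,2,'s1c.png')
a=cv2.imread('pics/t1c.png');b=cv2.imread('pics/s1c.png');cv2.imwrite('pics/ts1.png',np.hstack([a,b]))
for n,im in(('top',T),('scene',S)):
    for b in blobs(im,(98,60,40),(108,180,200),40): print(n,[round(x,1) for x in b[:3]],onz(n,b[0],b[1],.011)[:2].round(4))"
```

```text
time: 1.18
tool_pos: [0.3177, -0.4533, 0.2307]
tool_rot: [0.0, -0.705, 0.709, 0.0]
contact_force: [0.6, -0.3, -0.4]
gripper_width: 1.0
time: 2.02
tool_pos: [0.4583, -0.2753, 0.1157]
tool_rot: [-0.001, -0.706, 0.708, 0.005]
contact_force: [-0.5, 0.5, -0.9]
gripper_width: 1.0
t 2.02 pos [ 0.4583 -0.2753  0.1157] yaw -1.5744 j6 0.89 w 1.0
shift tool(cur frame) [-0.0034 -0.0071 -0.0044] rot [ 0.0086  0.0069 -0.0036] shift in goal frame [-0.0033 -0.0072 -0.0043]
top [412.7, 192.1, 59.5] [ 0.5948 -0.3725]
scene [237.6, 339.0, 83.0] [ 0.5901 -0.3753]
scene [219.2, 327.8, 79.5] [ 0.5258 -0.3742]
```

View pics/ts1.png

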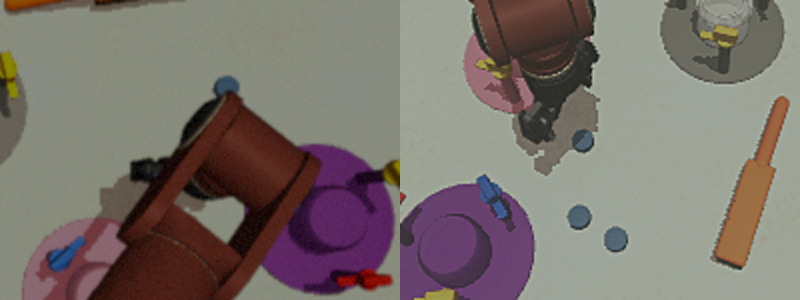

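The picture shows the gripper above the first tablet, which still lies at scene (221,290). The arm hides it in the top view. Descending.

```bash
python3 -m inch '-0.0033 -0.0072 0.02 0.0086 0.0069 0 0;0 0 0.03 0 0 0 0;0 0 0.03 0 0 0 0;0 0 0 0 0 0 0'; python3 -c "
from h import *
goto([.4655,-.272,.003],-np.pi/2)
S=grab_frame('scene')
crop(S,170,220,290,340,4,'s2c.png')"
```

```text
time: 2.45
tool_pos: [0.4669, -0.2738, 0.0382]
tool_rot: [0.0, -0.705, 0.709, -0.002]
contact_force: [-0.9, 0.7, -0.8]
gripper_width: 1.0
t 2.45 pos [ 0.4669 -0.2738  0.0382] yaw -1.5753 j6 0.91 w 1.0
shift tool(cur frame) [-0.0019  0.0015  0.0352] rot [-0.0028 -0.0024 -0.0045] shift in goal frame [-0.0018  0.0014  0.0352]
```

View pics/s2c.png

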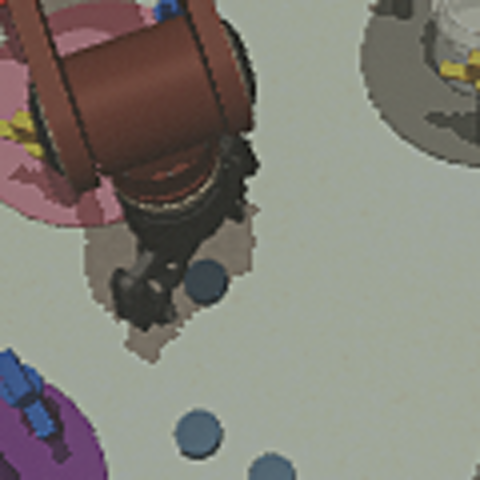

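The tablet at crop (207,282) lies between the fingers. Lowering and closing.

```bash
python3 -m inch '-0.0018 0.0014 0.02 -0.0028 -0.0024 0 0;0 0 0.014 0 0 0 0;0 0 0 0 0 0 0;0 0 0 0 0 0 0.3;0 0 0 0 0 0 0.5;0 0 0 0 0 0 0.8;0 0 0 0 0 0 0.8;0 0 0 0 0 0 0.8;0 0 0 0 0 0 0.8;0 0 0 0 0 0 0.8';python3 -m inch '0 0 0 0 0 0 0.8;0 0 0 0 0 0 0.8;0 0 -0.02 0 0 0 0.8;0 0 -0.03 0 0 0 0.8;0 0 -0.03 0 0 0 0.8;0 0 -0.03 0 0 0 0.8;0 0 -0.03 0 0 0 0.8;0 0 -0.03 0 0 0 0.8;0 0 0 0 0 0 0.8'
python3 -c "
from h import *
goto([.559,.0155,.18],-np.pi/2)"
```

```text
time: 3.33
tool_pos: [0.4692, -0.2747, 0.0099]
tool_rot: [0.001, -0.706, 0.709, -0.005]
contact_force: [-1.0, 0.9, 5.8]
gripper_width: 0.356
time: 4.08
tool_pos: [0.4704, -0.2755, 0.1863]
tool_rot: [0.001, -0.706, 0.709, -0.01]
contact_force: [0.8, -0.5, 0.7]
gripper_width: 0.354
t 4.08 pos [ 0.4704 -0.2755  0.1863] yaw -1.575 j6 0.91 w 0.354
shift tool(cur frame) [-0.2915 -0.0874  0.004 ] rot [-0.0164 -0.0128 -0.0041] shift in goal frame [-0.291  -0.0886  0.0063]
```

```bash
python3 -m inch '-0.03 -0.01 0 -0.008 -0.006 0 0.8;-0.03 -0.01 0 -0.008 -0.006 0 0.8;-0.03 -0.01 0 0 0 0 0.8;-0.03 -0.01 0 0 0 0 0.8;-0.03 -0.01 0 0 0 0 0.8;-0.03 -0.01 0 0 0 0 0.8;-0.03 -0.01 0 0 0 0 0.8;-0.03 -0.01 0 0 0 0 0.8;-0.03 -0.01 0 0 0 0 0.8;-0.02 0 0 0 0 0 0.8'; python3 -m inch '0 0 0 0 0 0 0.8;0 0 0 0 0 0 0.8'
python3 -c "
from h import *
goto([.559,.0155,.112],-np.pi/2)
S=grab_frame('scene');T=grab_frame('top')
print(proj('scene',state()['tool_pos']),proj('top',state()['tool_pos']))
crop(S,230,150,350,270,4,'s3c.png');crop(T,216,140,336,260,3,'t3c.png')"
```

```text
time: 4.92
tool_pos: [0.5592, 0.0191, 0.1788]
tool_rot: [-0.0, -0.706, 0.708, 0.006]
contact_force: [-0.2, 0.1, -1.0]
gripper_width: 0.354
time: 5.08
tool_pos: [0.5582, 0.0172, 0.1786]
tool_rot: [-0.001, -0.706, 0.708, 0.006]
contact_force: [-1.1, 0.4, 0.1]
gripper_width: 0.354
t 5.08 pos [0.5582 0.0172 0.1786] yaw -1.5729 j6 1.47 w 0.354
shift tool(cur frame) [ 0.0022 -0.0015  0.0665] rot [ 0.0106  0.007  -0.002 ] shift in goal frame [ 0.0017 -0.0008  0.0666]
(np.float64(292.76608740323474), np.float64(203.94282085396318)) (np.float64(276.47534226292163), np.float64(195.03721774724298))
```

View pics/s3c.png

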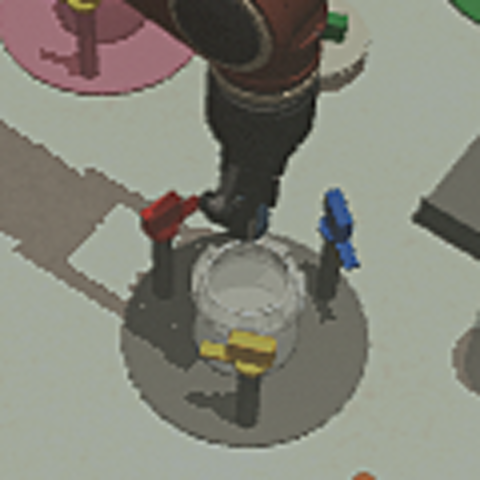

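View pics/t3c.png

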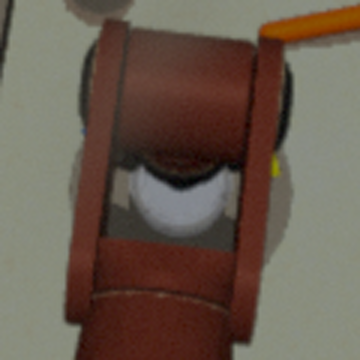

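The scene crop shows the tablet held at the tips (258,222), above the mouth at about (248,270). I'll check that mouth pixel against my estimate before releasing.

```bash
python3 -c "
from h import *
for y in(.0128,.0155,.0177): print([ (proj('scene',[.559,y,.097])[0]-230)*4, (proj('scene',[.559,y,.097])[1]-150)*4])"
python3 -m inch '0.002 -0.001 0.03 0.0106 0.007 0 0.8;0 0 0.03 0 0 0 0.8;0 0 0.006 0 0 0 0.8;0 0 0 0 0 0 0.8;0 0 0 0 0 0 0.8'
python3 -c "
from h import *
goto([.559,.0155,.112],-np.pi/2)
S=grab_frame('scene')
crop(S,230,150,350,270,4,'s4c.png')"
```

```text
[np.float64(246.51802437430138), np.float64(275.9805217588123)]
[np.float64(248.0829022721764), np.float64(273.48366127964096)]
[np.float64(249.3555296870138), np.float64(271.4531047096157)]
time: 5.6
tool_pos: [0.5592, 0.0139, 0.1133]
tool_rot: [0.0, -0.705, 0.709, 0.0]
contact_force: [0.1, -0.4, 1.0]
gripper_width: 0.353
t 5.6 pos [0.5592 0.0139 0.1133] yaw -1.5763 j6 1.47 w 0.353
shift tool(cur frame) [-0.0016  0.0002  0.0013] rot [-0.0004  0.0004 -0.0055] shift in goal frame [-0.0016  0.0002  0.0013]
```

View pics/s4c.png

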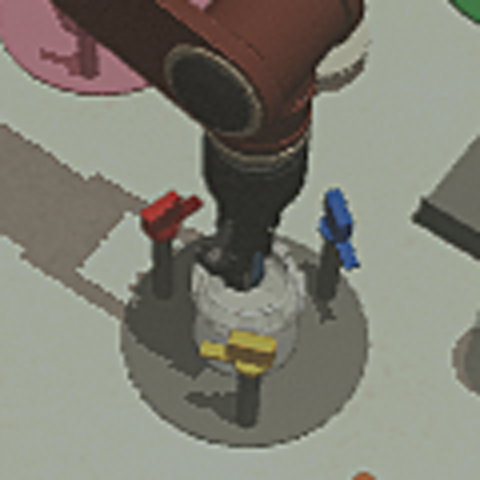

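Tips and tablet are over the mouth (crop 250,272). Releasing part way.

```bash
python3 -m inch '0 0 0 0 0 0 0.4;0 0 0 0 0 0 0.35;0 0 0 0 0 0 0.35;0 0 0 0 0 0 0.35;0 0 -0.03 0 0 0 0.35;0 0 -0.03 0 0 0 0.35;0.03 0.005 -0.01 0 0 0 0.2;0.03 0.005 0 0 0 0 0;0.03 0.005 0 0 0 0 0;0.03 0.005 0 0 0 0 0'
python3 -m inch '0.03 0.005 0 0 0 0 0;0.03 0 0 0 0 0 0;0.03 0 0 0 0 0 0;0 0 0 0 0 0 0'
python3 -c "
from h import *
S=grab_frame('scene');T=grab_frame('top')
for n,im in(('top',T),('scene',S)):
    for b in blobs(im,(98,50,40),(108,180,200),30): print(n,[round(x,1) for x in b[:3]],onz(n,b[0],b[1],.011)[:2].round(4))
goto([.526,-.373,.12],-np.pi/2)
crop(S,190,150,350,350,3,'s5c.png');crop(T,216,140,336,260,3,'t5c.png')"
```

```text
time: 6.48
tool_pos: [0.5386, -0.1062, 0.1838]
tool_rot: [0.001, -0.706, 0.708, -0.001]
contact_force: [0.6, -0.0, -0.4]
gripper_width: 1.0
time: 6.82
tool_pos: [0.533, -0.1996, 0.1832]
tool_rot: [-0.0, -0.704, 0.71, -0.001]
contact_force: [-0.5, -0.7, 0.3]
gripper_width: 1.004
scene [237.6, 339.0, 83.0] [ 0.5901 -0.3753]
scene [219.1, 327.8, 81.5] [ 0.5256 -0.3744]
t 6.92 pos [ 0.5331 -0.196   0.1828] yaw -1.577 j6 1.09 w 1.003
shift tool(cur frame) [0.1771 0.006  0.0627] rot [-0.0006  0.0008 -0.0062] shift in goal frame [0.177  0.0071 0.0628]
```

View pics/s5c.png

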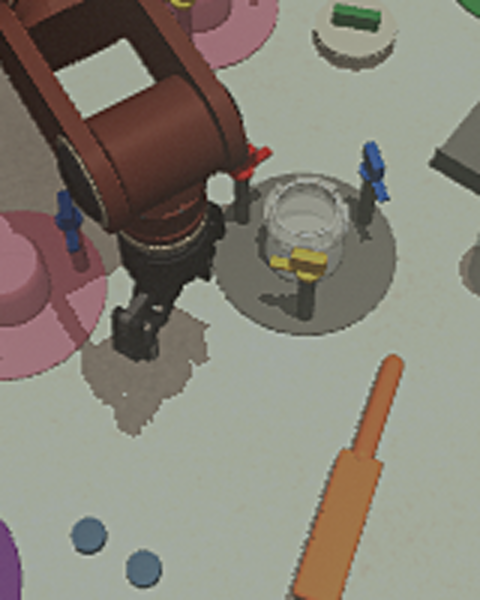

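View pics/t5c.png

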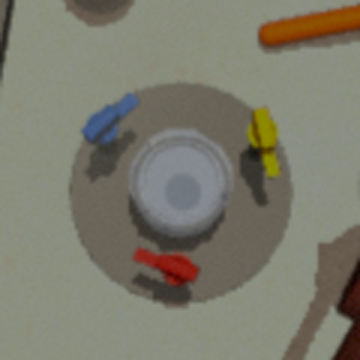

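The tablet is the darker disc at (185,190) inside the jar. For the next one, I'll check clearance from the purple caddy's blue catch.

```bash
python3 -c "
from h import *
print(onz('top',447,246,.13)[:2],onz('top',459,260,.006)[:2])"
python3 -m inch '0.03 0.007 0.01 0 0 -0.006 0;0.03 0 0.01 0 0 0 0;0.03 0 0.01 0 0 0 0;0.03 0 0.01 0 0 0 0;0.03 0 0.01 0 0 0 0;0.026 0 0.01 0 0 0 0;0 0 0.02 0 0 0 0;0 0 0.03 0 0 0 0;0 0 0.03 0 0 0 0;0 0 0 0 0 0 0'
python3 -c "
from h import *
goto([.526,-.373,.003],-np.pi/2)
S=grab_frame('scene')
crop(S,170,260,290,380,4,'s6c.png')"
```

```text
[ 0.43739535 -0.42117775] [ 0.40349619 -0.49903508]
time: 7.75
tool_pos: [0.5229, -0.3664, 0.0353]
tool_rot: [-0.0, 0.708, -0.706, -0.006]
contact_force: [-1.3, 1.0, -1.5]
gripper_width: 1.001
t 7.75 pos [ 0.5229 -0.3664  0.0353] yaw -1.5678 j6 0.84 w 1.001
shift tool(cur frame) [ 0.0069 -0.0033  0.0322] rot [0.0089 0.0092 0.003 ] shift in goal frame [ 0.0066 -0.0031  0.0323]
```

View pics/s6c.png

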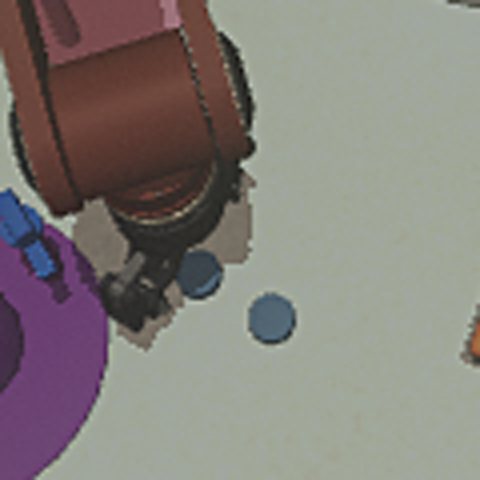

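The tablet at crop (200,275) lies between the fingers, clear of the purple plate.

```bash
python3 -m inch '0.0066 -0.0031 0.02 0.0089 0.0092 0 0;0 0 0.01 0 0 0 0;0 0 0 0 0 0 0;0 0 0 0 0 0 0.3;0 0 0 0 0 0 0.5;0 0 0 0 0 0 0.8;0 0 0 0 0 0 0.8;0 0 0 0 0 0 0.8;0 0 0 0 0 0 0.8;0 0 0 0 0 0 0.8';python3 -m inch '0 0 0 0 0 0 0.8;0 0 0 0 0 0 0.8;0 0 -0.02 0 0 0 0.8;0 0 -0.03 0 0 0 0.8;0 0 -0.03 0 0 0 0.8;0 0 -0.03 0 0 0 0.8;0 0 -0.03 0 0 0 0.8;0 0 -0.03 0 0 0 0.8;0 0 0 0 0 0 0.8'
python3 -c "
from h import *
goto([.559,.0155,.18],-np.pi/2)"
```

```text
time: 8.63
tool_pos: [0.5312, -0.3769, 0.0153]
tool_rot: [-0.002, 0.708, -0.707, 0.007]
contact_force: [-0.4, 5.9, 9.4]
gripper_width: 0.203
time: 9.38
tool_pos: [0.531, -0.3789, 0.1921]
tool_rot: [-0.001, 0.708, -0.706, 0.013]
contact_force: [-0.4, -0.7, 1.1]
gripper_width: 0.199
t 9.38 pos [ 0.531  -0.3789  0.1921] yaw -1.5692 j6 0.84 w 0.199
shift tool(cur frame) [-0.3945 -0.0285  0.0055] rot [-0.0197 -0.0181  0.0018] shift in goal frame [-0.3944 -0.028   0.0121]
```

The width reads 0.20, so that grasp closed on nothing. Looking.

```bash
python3 -c "
from h import *
S=grab_frame('scene')
for b in blobs(S,(98,50,40),(108,180,200),30): print([round(x,1) for x in b[:3]],onz('scene',b[0],b[1],.011)[:2].round(4))
crop(S,150,240,300,390,4,'s7c.png')"
```

```text
[237.6, 339.0, 86.0] [ 0.5902 -0.3752]
[218.1, 329.9, 81.0] [ 0.5264 -0.3807]
```

View pics/s7c.png

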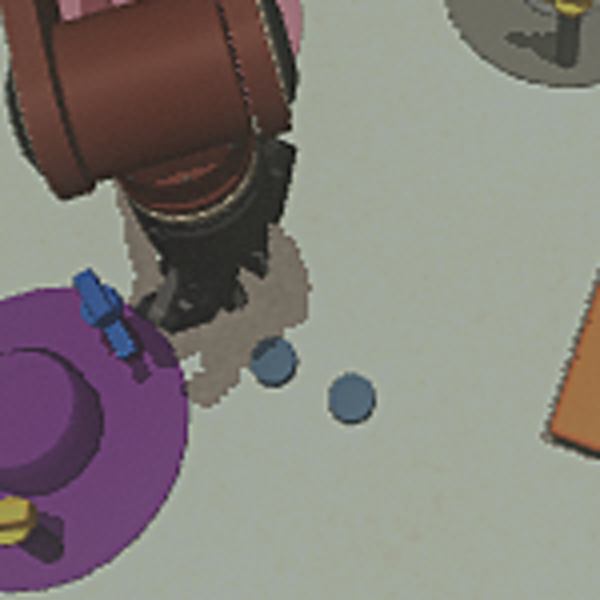

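The tips stand 13 mm back when open, so they swept over the tablet's top, and it slid about 7 mm to scene (218,330). I'll part-close first, then descend lower.

```bash
python3 -c "
from h import *
goto([.5268,-.379,.04],-np.pi/2)"
python3 -m inch '0 0.004 0.03 -0.01 -0.009 0 0.35;0 0 0.03 -0.01 -0.009 0 0.35;0 0 0.03 0 0 0 0.35;0 0 0.03 0 0 0 0.35;0 0 0.03 0 0 0 0.35;0 0 0 0 0 0 0.35;0 0 0 0 0 0 0.35'
python3 -c "
from h import *
goto([.5268,-.379,.001],-np.pi/2)
S=grab_frame('scene')
crop(S,170,260,290,380,4,'s8c.png')"
```

```text
t 9.43 pos [ 0.5301 -0.3781  0.1887] yaw -1.5692 j6 0.84 w 0.202
shift tool(cur frame) [-0.0014  0.0058  0.1487] rot [-0.0168 -0.0154  0.0018] shift in goal frame [0.0009 0.0033 0.1487]
time: 10.02
tool_pos: [0.5213, -0.3739, 0.0294]
tool_rot: [0.001, 0.708, -0.706, -0.01]
contact_force: [0.9, 1.3, 1.3]
gripper_width: 0.646
t 10.02 pos [ 0.5213 -0.3739  0.0294] yaw -1.5692 j6 0.83 w 0.646
shift tool(cur frame) [ 0.0055 -0.0059  0.0283] rot [0.0155 0.0137 0.0017] shift in goal frame [ 0.0051 -0.0055  0.0284]
```

View pics/s8c.png

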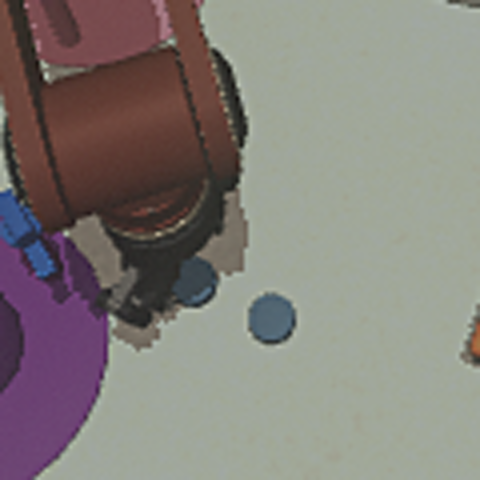

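```bash
python3 -m inch '0 0 0 0 0 0 0.35;0 0 0 0 0 0 0.35;0 0 0 0 0 0 0.35'
python3 -c "
from h import *
goto([.5268,-.379,.001],-np.pi/2)"
```

```text
time: 10.32
tool_pos: [0.5245, -0.3768, 0.0351]
tool_rot: [0.0, 0.708, -0.706, -0.005]
contact_force: [0.1, -0.5, 0.6]
gripper_width: 0.648
t 10.32 pos [ 0.5245 -0.3768  0.0351] yaw -1.569 j6 0.83 w 0.648
shift tool(cur frame) [ 0.0024 -0.0025  0.0341] rot [0.0077 0.0065 0.0018] shift in goal frame [ 0.0022 -0.0023  0.0341]
```

The arm overshoots and takes several rows to settle, so I'll wait longer before reading.

```bash
python3 -m inch '0 0 0 0 0 0 0.35;0 0 0 0 0 0 0.35;0 0 0 0 0 0 0.35;0 0 0 0 0 0 0.35'
python3 -c "
from h import *
goto([.5268,-.379,.001],-np.pi/2)"
python3 -m inch '0 0 0.01 0 0 0 0.35;0 0 0.01 0 0 0 0.35;0 0 0.009 0 0 0 0.35;0 0 0 0 0 0 0.35;0 0 0 0 0 0 0.35;0 0 0 0 0 0 0.35;0 0 0 0 0 0 0.35;0 0 0 0 0 0 0.35'
python3 -c "
from h import *
goto([.5268,-.379,.001],-np.pi/2)"
```

```text
time: 10.65
tool_pos: [0.5233, -0.3757, 0.0327]
tool_rot: [0.001, 0.708, -0.706, -0.007]
contact_force: [-1.0, 1.0, 0.4]
gripper_width: 0.651
t 10.65 pos [ 0.5233 -0.3757  0.0327] yaw -1.5691 j6 0.83 w 0.651
shift tool(cur frame) [ 0.0036 -0.0038  0.0316] rot [0.0105 0.0091 0.0018] shift in goal frame [ 0.0033 -0.0035  0.0317]
time: 11.32
tool_pos: [0.5233, -0.3757, 0.0041]
tool_rot: [0.0, 0.708, -0.706, -0.007]
contact_force: [1.1, -0.0, 1.1]
gripper_width: 0.65
t 11.32 pos [ 0.5233 -0.3757  0.0041] yaw -1.569 j6 0.83 w 0.65
shift tool(cur frame) [ 0.0033 -0.0035  0.0031] rot [0.0099 0.0086 0.0018] shift in goal frame [ 0.0033 -0.0035  0.0031]
```

Settled. Small correction, then close.

```bash
python3 -m inch '0.003 -0.0035 0.003 0.0099 0.0086 0 0.35;0 0 0 0 0 0 0.35;0 0 0 0 0 0 0.35;0 0 0 0 0 0 0.35;0 0 0 0 0 0 0.8;0 0 0 0 0 0 0.8;0 0 0 0 0 0 0.8;0 0 0 0 0 0 0.8;0 0 0 0 0 0 0.8;0 0 0 0 0 0 0.8'
python3 -c "
from h import *
print(state()['gripper_width'])
goto([.5268,-.379,.001],-np.pi/2)"
```

```text
time: 12.15
tool_pos: [0.5267, -0.3787, 0.0009]
tool_rot: [0.0, 0.708, -0.706, -0.0]
contact_force: [0.2, 0.2, 2.1]
gripper_width: 0.366
0.365904651965772
t 12.15 pos [ 0.5267 -0.3787  0.0009] yaw -1.569 j6 0.83 w 0.366
shift tool(cur frame) [ 0.0003 -0.0001 -0.0001] rot [0.0001 0.0001 0.0018] shift in goal frame [ 0.0003 -0.0001 -0.0001]
```

```bash
python3 -m inch '0 0 -0.015 0 0 0 0.8;0 0 -0.03 0 0 0 0.8;0 0 -0.03 0 0 0 0.8;0 0 -0.03 0 0 0 0.8;-0.02 -0.004 -0.03 0 0 0 0.8;-0.035 -0.004 -0.025 0 0 0 0.8;-0.035 -0.004 -0.015 0 0 0 0.8;-0.035 -0.004 0 0 0 0 0.8;-0.035 -0.004 0 0 0 0 0.8;-0.035 -0.004 0 0 0 0 0.8'; python3 -m inch '-0.035 -0.004 0 0 0 0 0.8;-0.035 -0.004 0 0 0 0 0.8;-0.035 0 0 0 0 0 0.8;-0.035 0 0 0 0 0 0.8;-0.03 0 0 0 0 0 0.8;-0.02 0 0 0 0 0 0.8;-0.01 0 0 0 0 0 0.8;0 0 0 0 0 0 0.8;0 0 0 0 0 0 0.8;0 0 0 0 0 0 0.8'
python3 -m inch '0 0 0 0 0 0 0.8;0 0 0 0 0 0 0.8;0 0 0 0 0 0 0.8';python3 -c "
from h import *
goto([.559,.0155,.112],-np.pi/2)"
```

```text
time: 12.98
tool_pos: [0.55, -0.1831, 0.1761]
tool_rot: [-0.0, 0.708, -0.707, 0.0]
contact_force: [0.0, -0.5, -0.4]
gripper_width: 0.369
time: 13.82
tool_pos: [0.5577, 0.0142, 0.175]
tool_rot: [0.0, 0.707, -0.707, -0.0]
contact_force: [0.3, -0.5, -0.0]
gripper_width: 0.372
time: 14.07
tool_pos: [0.5578, 0.0144, 0.1748]
tool_rot: [0.0, 0.707, -0.707, -0.001]
contact_force: [0.4, -0.2, 0.4]
gripper_width: 0.37
t 14.07 pos [0.5578 0.0144 0.1748] yaw -1.5705 j6 1.46 w 0.37
shift tool(cur frame) [-0.001  -0.0013  0.0628] rot [0.0009 0.0006 0.0003] shift in goal frame [-0.0011 -0.0012  0.0628]
```

```bash
python3 -m inch '-0.001 -0.001 0.02 0 0 0 0.8;0 0 0.02 0 0 0 0.8;0 0 0.015 0 0 0 0.8;0 0 0.007 0 0 0 0.8;0 0 0 0 0 0 0.8;0 0 0 0 0 0 0.8;0 0 0 0 0 0 0.8;0 0 0 0 0 0 0.4;0 0 0 0 0 0 0.35;0 0 0 0 0 0 0.35'; python3 -m inch '0 0 0 0 0 0 0.35;0 0 0 0 0 0 0.35;0 0 -0.03 0 0 0 0.35;0.02 0 -0.03 0 0 0 0.35;0.035 0 -0.01 0 0 0 0.35;0.035 0 0 0 0 0 0.35;0.035 0 0 0 0 0 0.35;0.035 0 0 0 0 0 0.35;0.035 0 0 0 0 0 0.35;0.035 0 0 0 0 0 0.35'
python3 -c "
from h import *
S=grab_frame('scene');T=grab_frame('top')
for n,im in(('top',T),('scene',S)):
    for b in blobs(im,(98,50,40),(108,180,200),30): print(n,[round(x,1) for x in b[:3]],onz(n,b[0],b[1],.011)[:2].round(4))
goto([.591,-.374,.06],-np.pi/2)
crop(T,216,140,336,260,4,'t9c.png')"
```

```text
time: 14.9
tool_pos: [0.5593, 0.0163, 0.1138]
tool_rot: [-0.0, 0.708, -0.706, 0.0]
contact_force: [-0.6, -0.7, -0.5]
gripper_width: 0.649
time: 15.73
tool_pos: [0.5589, -0.2153, 0.1828]
tool_rot: [-0.0, 0.708, -0.706, -0.0]
contact_force: [0.7, -0.6, -0.2]
gripper_width: 0.648
scene [237.6, 339.0, 83.0] [ 0.5901 -0.3753]
t 15.83 pos [ 0.5588 -0.2181  0.1828] yaw -1.5742 j6 1.08 w 0.651
shift tool(cur frame) [ 0.1557 -0.0328  0.123 ] rot [ 0.0005 -0.001  -0.0034] shift in goal frame [ 0.1559 -0.0322  0.1228]
```

View pics/t9c.png

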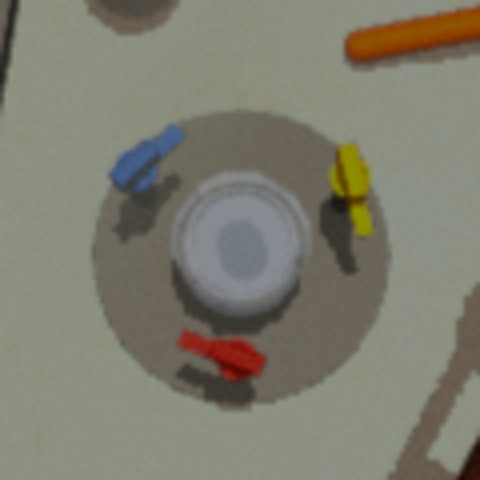

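Both tablets are in the jar, as the enlarged darker patch at (240,250). Now the third.

```bash
python3 -m inch '0.03 -0.01 0.02 0 0 0 0.35;0.035 -0.01 0.03 0 0 0 0.35;0.035 -0.012 0.03 0 0 0 0.35;0.035 0 0.025 0 0 0 0.35;0.015 0 0.018 0 0 0 0.35;0.006 0 0 0 0 0 0.35;0 0 0 0 0 0 0.35;0 0 0 0 0 0 0.35;0 0 0 0 0 0 0.35;0 0 0 0 0 0 0.35'
python3 -c "
from h import *
goto([.591,-.374,.001],-np.pi/2)
S=grab_frame('scene')
crop(S,170,260,290,380,4,'s10c.png')"
```

```text
time: 16.67
tool_pos: [0.5899, -0.3592, 0.0699]
tool_rot: [-0.0, 0.708, -0.706, 0.001]
contact_force: [-0.9, -0.4, 0.7]
gripper_width: 0.65
t 16.67 pos [ 0.5899 -0.3592  0.0699] yaw -1.5675 j6 0.91 w 0.65
shift tool(cur frame) [ 0.0147 -0.0009  0.0689] rot [-0.0018 -0.001   0.0033] shift in goal frame [ 0.0148 -0.0011  0.0689]
```

View pics/s10c.png

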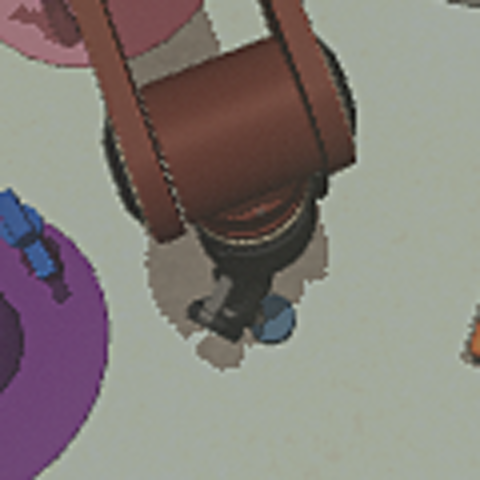

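The tablet is at crop (275,320), where it was before. Correcting, then descending.

```bash
python3 -m inch '0.0148 -0.001 0.01 0 0 0 0.35;0 0 0.02 0 0 0 0.35;0 0 0.02 0 0 0 0.35;0 0 0.013 0 0 0 0.35;0 0 0.004 0 0 0 0.35;0 0 0 0 0 0 0.35;0 0 0 0 0 0 0.35;0 0 0 0 0 0 0.35;0 0 0 0 0 0 0.35'
python3 -c "
from h import *
goto([.591,-.374,.001],-np.pi/2)"
```

```text
time: 17.47
tool_pos: [0.5906, -0.3754, 0.0023]
tool_rot: [-0.0, 0.708, -0.706, 0.001]
contact_force: [-0.0, 0.6, 0.8]
gripper_width: 0.65
t 17.47 pos [ 0.5906 -0.3754  0.0023] yaw -1.569 j6 0.9 w 0.65
shift tool(cur frame) [-0.0014 -0.0004  0.0013] rot [-0.0014 -0.001   0.0018] shift in goal frame [-0.0014 -0.0004  0.0013]
```

```bash
python3 -m inch '0 0 0.001 0 0 0 0.8;0 0 0 0 0 0 0.8;0 0 0 0 0 0 0.8;0 0 0 0 0 0 0.8;0 0 0 0 0 0 0.8;0 0 0 0 0 0 0.8;0 0 -0.015 0 0 0 0.8;0 0 -0.03 0 0 0 0.8;0 0 -0.03 0 0 0 0.8;0 0 -0.03 0 0 0 0.8'
python3 -m inch '-0.02 0.004 -0.03 0 0 0 0.8;-0.035 0.004 -0.025 0 0 0 0.8;-0.035 0.004 -0.015 0 0 0 0.8;-0.035 0.004 0 0 0 0 0.8;-0.035 0.004 0 0 0 0 0.8;-0.035 0.004 0 0 0 0 0.8;-0.035 0.004 0 0 0 0 0.8;-0.035 0.004 0 0 0 0 0.8;-0.035 0 0 0 0 0 0.8;-0.035 0 0 0 0 0 0.8'
python3 -m inch '-0.03 0 0 0 0 0 0.8;-0.02 0 0 0 0 0 0.8;-0.006 0 0 0 0 0 0.8;0 0 0 0 0 0 0.8;0 0 0 0 0 0 0.8;0 0 0 0 0 0 0.8;0 0 0 0 0 0 0.8';python3 -c "
from h import *
goto([.559,.0155,.112],-np.pi/2)"
```

```text
time: 18.3
tool_pos: [0.5889, -0.3742, 0.1052]
tool_rot: [0.0, 0.708, -0.706, -0.002]
contact_force: [0.7, -0.6, 0.8]
gripper_width: 0.368
time: 19.13
tool_pos: [0.5563, -0.0395, 0.1741]
tool_rot: [0.0, 0.708, -0.707, -0.001]
contact_force: [-0.4, -0.5, 0.2]
gripper_width: 0.371
time: 19.72
tool_pos: [0.5572, 0.0136, 0.174]
tool_rot: [0.0, 0.707, -0.707, -0.0]
contact_force: [-0.3, -0.6, 0.2]
gripper_width: 0.366
t 19.72 pos [0.5572 0.0136 0.174 ] yaw -1.5707 j6 1.46 w 0.366
shift tool(cur frame) [-0.0018 -0.0018  0.062 ] rot [0.0009 0.0005 0.0001] shift in goal frame [-0.0019 -0.0018  0.062 ]
```

```bash
python3 -m inch '-0.0018 -0.0018 0.02 0 0 0 0.8;0 0 0.02 0 0 0 0.8;0 0 0.015 0 0 0 0.8;0 0 0.006 0 0 0 0.8;0 0 0 0 0 0 0.8;0 0 0 0 0 0 0.8;0 0 0 0 0 0 0.8;0 0 0 0 0 0 0.4;0 0 0 0 0 0 0.35;0 0 0 0 0 0 0.35'; python3 -m inch '0 0 0 0 0 0 0.35;0 0 0 0 0 0 0.35;0 0 -0.03 0 0 0 0.35;0 0 -0.03 0 0 0 0.35;-0.02 0.005 -0.015 0 0 0 0.35;-0.03 0.008 0 0 0 0 0.3;-0.03 0.01 0 0 0 0 0.3;-0.03 0.01 0 0 0 0 0.3;-0.03 0.01 0 0 0 0 0.3;-0.03 0.01 0 0 0 0 0.3'
python3 -m inch '-0.03 0.01 0 0 0 0 0.3;-0.03 0.01 0 0 0 0 0.3;-0.03 0.01 0 0 0 0 0.3;0 0 0 0 0 0 0.3;0 0 0 0 0 0 0.3;0 0 0 0 0 0 0.3'
python3 -c "
from h import *
S=grab_frame('scene');T=grab_frame('top')
for n,im in(('top',T),('scene',S)):
    for b in blobs(im,(98,50,40),(108,180,200),30): print(n,[round(x,1) for x in b[:3]],onz(n,b[0],b[1],.011)[:2].round(4))
goto([.470,.323,.12],-np.pi/2)
cv2.imwrite('pics/s11.png',S)
crop(T,216,140,336,260,4,'t11c.png');crop(T,130,190,210,270,4,'t11l.png')"
```

```text
time: 20.55
tool_pos: [0.5595, 0.0166, 0.114]
tool_rot: [-0.0, 0.708, -0.706, 0.0]
contact_force: [-0.1, 0.3, 0.3]
gripper_width: 0.652
time: 21.38
tool_pos: [0.505, 0.1878, 0.1883]
tool_rot: [-0.0, 0.708, -0.707, -0.0]
contact_force: [0.7, 0.1, -0.7]
gripper_width: 0.702
time: 21.88
tool_pos: [0.4756, 0.2763, 0.1882]
tool_rot: [0.0, 0.708, -0.706, -0.0]
contact_force: [0.9, -0.5, 0.4]
gripper_width: 0.699
t 21.98 pos [0.4759 0.2756 0.1882] yaw -1.5703 j6 1.96 w 0.699
shift tool(cur frame) [-0.0474  0.0058  0.0682] rot [0.0008 0.0004 0.0005] shift in goal frame [-0.0474  0.0059  0.0682]
```

View pics/t11c.png

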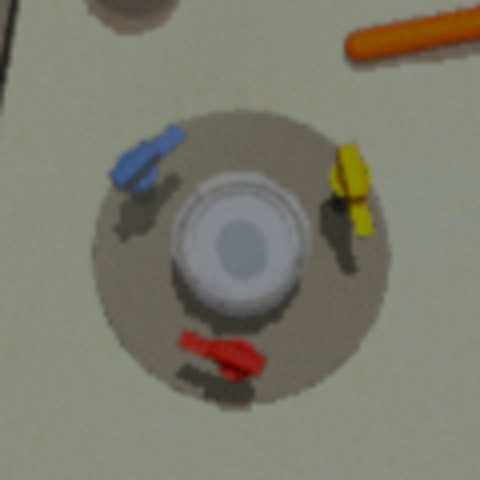

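View pics/s11.png

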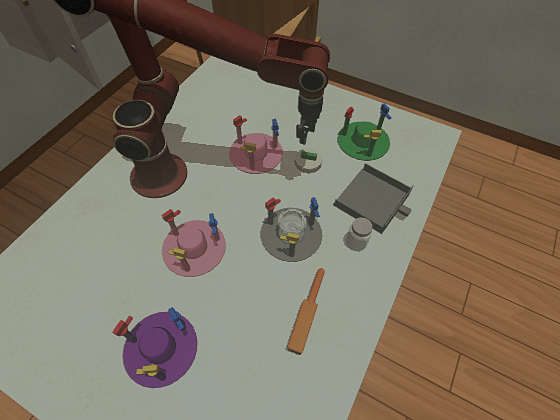

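The shelf is now clear of tablets and all three are in the jar, the darker patch at (240,250). Next is the lid, measured from its rim and bar in both views.

Run:
```python
from h import *
T=cv2.imread('pics/top0.png');S=cv2.imread('pics/scene0.png')
crop(T,135,205,195,265,6,'a.png');crop(S,280,125,340,185,6,'b.png')
cv2.imwrite('pics/lid.png',np.hstack([cv2.imread('pics/a.png'),cv2.imread('pics/b.png')]))
for n,p in(('top',(165,235)),('scene',(308,158))):
    for c in([.470,.328],[.470,.323],[.472,.318]):
        print(n,c,[np.round(proj(n,[*c,z]),1) for z in(.054,.028)])
```

```text
top [0.47, 0.328] [array([161.7, 232.7]), array([164. , 233.3])]
top [0.47, 0.323] [array([163.5, 232.7]), array([165.8, 233.4])]
top [0.472, 0.318] [array([165.4, 232. ]), array([167.6, 232.7])]
scene [0.47, 0.328] [array([309.3, 153.1]), array([308.8, 157.7])]
scene [0.47, 0.323] [array([308.7, 154. ]), array([308.2, 158.5])]
scene [0.472, 0.318] [array([308.6, 155. ]), array([308.1, 159.6])]
```

View pics/lid.png

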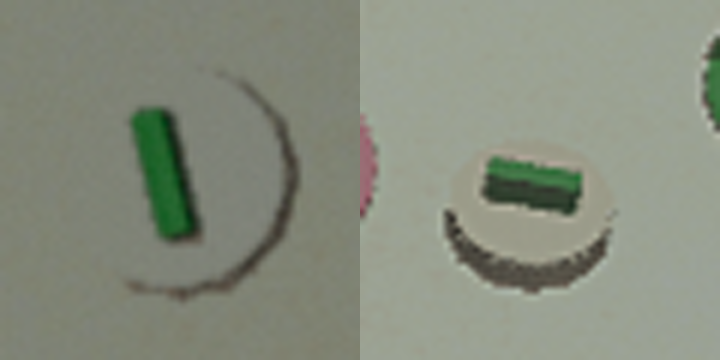

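Run:
```python
from h import *
T=cv2.imread('pics/top0.png');S=cv2.imread('pics/scene0.png')
for n,im,(x,y),k in(('top',T,(164,234),25),('scene',S,(309,156),16)):
    hv=cv2.cvtColor(im,cv2.COLOR_BGR2HSV)[y-k:y+k,x-k:x+k]
    m=cv2.inRange(hv,np.array((48,90,40)),np.array((78,255,255)))
    v=hv[...,2][m>0]; print(n,np.percentile(v,[5,25,50,75,95]))
    th=np.percentile(v,95)*.82
    m2=(m>0)&(hv[...,2]>th)
    ys,xs=np.nonzero(m2)
    P=np.array([onz(n,xx+x-k,yy+y-k,.054)[:2] for xx,yy in zip(xs,ys)])
    (c,s,a)=cv2.minAreaRect((P*1000).astype(np.float32))
    mu=P.mean(0);w,V=np.linalg.eigh(np.cov(P.T));d=V[:,1]
    print('face centroid',mu.round(4),'rect',np.array(c).round(1),np.array(s).round(1),round(a,1),'pca ang',np.degrees(np.arctan2(d[1],d[0])).round(1),len(xs),'exp area px len',np.sqrt(12*w)*1000)
    print('px',xs.mean()+x-k,ys.mean()+y-k)
# lid rim points by hand top: right-hand outline (cap top/bottom edge dark side)
```

```text
top [ 47.25  89.    96.    99.   102.  ]
face centroid [0.469  0.3299] rect [468.6 330. ] [56.  12.9] 15.2 pca ang -164.3 98 exp area px len [12.97776536 56.89947789]
px 161.0 233.1020408163265
scene [102.4 110.  114.  117.5 121. ]
face centroid [0.4702 0.3251] rect [470.  325.1] [54.1 13.6] 14.1 pca ang -164.3 41 exp area px len [13.84290644 54.60123407]
px 309.0243902439024 153.609756097561
```

Both views give the same lid-to-caddy offset, (-0.0895, 0.312); they differ only by a common y shift. The bar axis is at 15°. Going over the lid.

```bash
python3 -c "
from h import *
goto([.4695,.3275,.08],np.radians(-75.2))"
python3 -m inch '-0.03 0.003 0 0 0 -0.11 0.3;-0.02 0.004 0.01 0 0 -0.11 0.3;0 0 0.03 0 0 -0.038 0.3;0 0 0.03 0 0 0 0.3;0 0 0.03 0 0 0 0.3;0 0 0.01 0 0 0 0.3;0 0 0 0 0 0 0.3;0 0 0 0 0 0 0.3;0 0 0 0 0 0 0.3;0 0 0 0 0 0 0.3'
python3 -c "
from h import *
goto([.4695,.3275,.033],np.radians(-75.2))
S=grab_frame('scene');crop(S,250,90,370,190,5,'s12.png')"
```

```text
t 21.98 pos [0.4759 0.2756 0.1882] yaw -1.5703 j6 1.96 w 0.699
shift tool(cur frame) [-0.0519  0.0063  0.1082] rot [ 0.0007  0.0005 -0.2578] shift in goal frame [-0.0518 -0.0071  0.1082]
time: 22.82
tool_pos: [0.468, 0.3266, 0.081]
tool_rot: [-0.002, 0.793, -0.61, 0.0]
contact_force: [0.0, 0.4, 0.2]
gripper_width: 0.702
t 22.82 pos [0.468  0.3266 0.081 ] yaw -1.3115 j6 1.79 w 0.702
shift tool(cur frame) [-0.0004 -0.0015  0.048 ] rot [-0.0038  0.0018  0.001 ] shift in goal frame [-0.0005 -0.0017  0.048 ]
```

View pics/s12.png

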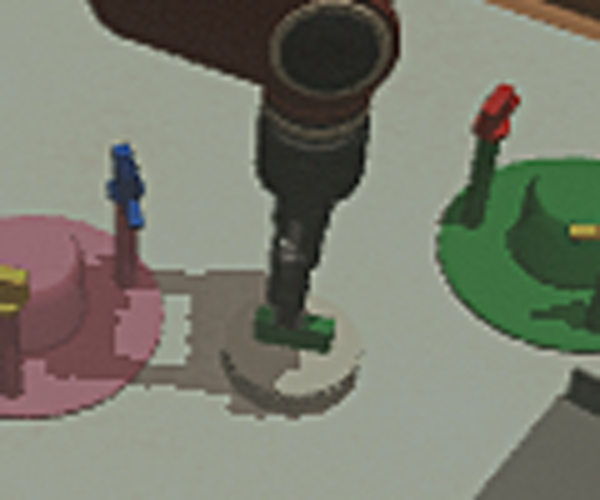

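The near finger stands above the middle of the bar (crop 290,320). Going down and closing.

```bash
python3 -m inch '0 -0.0015 0.02 -0.003 0.001 0 0.3;0 0 0.02 0 0 0 0.3;0 0 0.008 0 0 0 0.3;0 0 0 0 0 0 0.3;0 0 0 0 0 0 0.3;0 0 0 0 0 0 0.3;0 0 0 0 0 0 1;0 0 0 0 0 0 1;0 0 0 0 0 0 1;0 0 0 0 0 0 1'
python3 -m inch '0 0 0 0 0 0 1;0 0 0 0 0 0 1;0 0 0 0 0 0 1;0 0 0 0 0 0 1;0 0 0 0 0 0 1;0 0 0 0 0 0 1'
python3 -c "
from h import *
goto([.4695,.3275,.033],np.radians(-75.2));print(state()['contact_force'],state()['ft_torque'])
S=grab_frame('scene');crop(S,250,90,370,190,5,'s13.png')"
```

```text
time: 23.7
tool_pos: [0.4682, 0.327, 0.0314]
tool_rot: [0.0, 0.793, -0.61, -0.001]
contact_force: [0.5, 0.0, -1.0]
gripper_width: 0.176
time: 24.2
tool_pos: [0.4682, 0.3269, 0.0313]
tool_rot: [0.001, 0.793, -0.61, -0.001]
contact_force: [-0.7, 0.9, 5.3]
gripper_width: 0.174
t 24.2 pos [0.4682 0.3269 0.0313] yaw -1.311 j6 1.79 w 0.174
shift tool(cur frame) [-0.0003 -0.0014 -0.0017] rot [0.002  0.0005 0.0015] shift in goal frame [-0.0003 -0.0014 -0.0017]
[-0.68037577  0.94124635  5.32872455] [0.10747799 0.15351869 0.02773386]
```

View pics/s13.png

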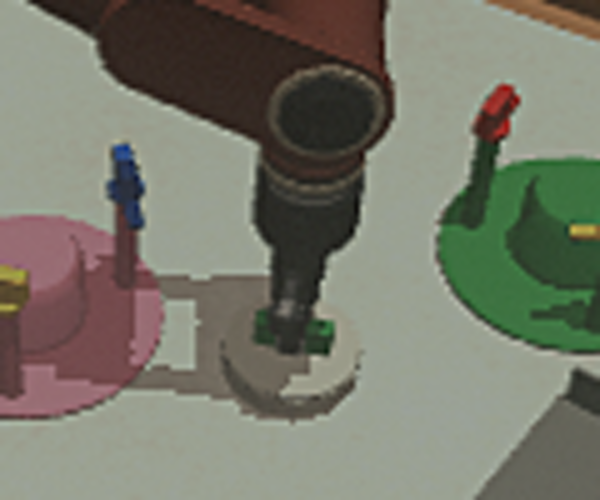

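The bar is gripped (width 0.174). Lifting and carrying above the catches.

```bash
python3 -m inch '0 0 -0.01 0 0 0 1;0 0 -0.02 0 0 0 1;0 0 -0.03 0 0 0 1;0 0 -0.03 0 0 0 1;0 0 -0.03 0 0 0 1;0 0 -0.03 0 0 0 1;0 0 -0.02 0 0 0 1;0 0 -0.01 0 0 0 1;0 0 0 0 0 0 1;0 0 0 0 0 0 1'
python3 -m inch '0.02 0 0 0 0 0 1;0.03 -0.001 0 0 0 0 1;0.03 -0.001 0 0 0 0 1;0.03 -0.001 0 0 0 0 1;0.03 -0.001 0 0 0 0 1;0.03 -0.001 0 0 0 0 1;0.03 -0.001 0 0 0 0 1;0.03 0 0 0 0 0 1;0.03 0 0 0 0 0 1;0.03 0 0 0 0 0 1'
python3 -m inch '0.02 0 0 0 0 0 1;0.01 0 0 0 0 0 1;0 0 0 0 0 0 1;0 0 0 0 0 0 1;0 0 0 0 0 0 1;0 0 0 0 0 0 1;0 0 0 0 0 0 1'
python3 -c "
from h import *
goto([.5577,.0149,.125],np.radians(-75.2))
S=grab_frame('scene');crop(S,230,130,350,270,4,'s14.png');T=grab_frame('top');crop(T,216,140,336,260,3,'t14.png')"
```

```text
time: 25.08
tool_pos: [0.4677, 0.3262, 0.2093]
tool_rot: [0.002, 0.793, -0.61, -0.001]
contact_force: [-0.5, -0.8, -2.4]
gripper_width: 0.176
time: 25.92
tool_pos: [0.547, 0.0464, 0.2068]
tool_rot: [0.003, 0.793, -0.61, -0.003]
contact_force: [0.7, -0.4, -1.9]
gripper_width: 0.174
time: 26.5
tool_pos: [0.5559, 0.02, 0.2102]
tool_rot: [0.001, 0.793, -0.609, -0.001]
contact_force: [0.2, 0.7, -2.5]
gripper_width: 0.18
t 26.5 pos [0.5559 0.02   0.2102] yaw -1.3094 j6 1.21 w 0.18
shift tool(cur frame) [ 0.0054 -0.0008  0.0852] rot [0.0037 0.0001 0.0031] shift in goal frame [ 0.0054 -0.0005  0.0852]
```

View pics/s14.png

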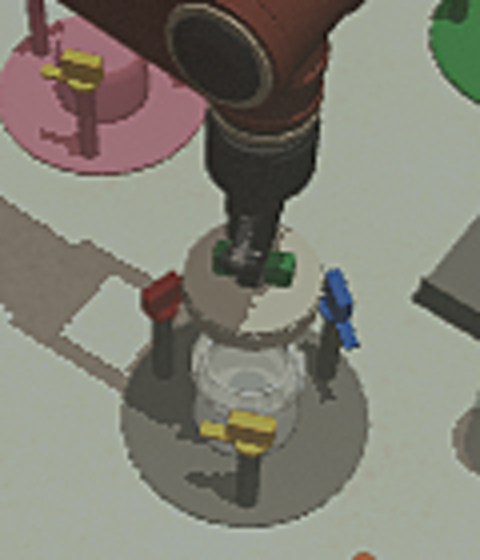

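The lid hangs level above the caddy. I'll centre it, lower it to just above the neck and check.

```bash
python3 -m inch '0.0054 -0.0005 0.005 0.003 0 0 1;0 0 0.015 0 0 0 1;0 0 0.02 0 0 0 1;0 0 0.015 0 0 0 1;0 0 0.01 0 0 0 1;0 0 0 0 0 0 1;0 0 0 0 0 0 1;0 0 0 0 0 0 1;0 0 0 0 0 0 1;0 0 0 0 0 0 1'
python3 -c "
from h import *
goto([.5577,.0149,.125],np.radians(-75.2))
S=grab_frame('scene');crop(S,230,130,350,270,4,'s15.png')"
```

```text
time: 27.43
tool_pos: [0.5588, 0.0136, 0.1467]
tool_rot: [-0.0, 0.793, -0.61, 0.001]
contact_force: [-0.6, 0.4, -1.3]
gripper_width: 0.175
t 27.43 pos [0.5588 0.0136 0.1467] yaw -1.3109 j6 1.2 w 0.175
shift tool(cur frame) [-0.0015  0.0008  0.0217] rot [-0.0016 -0.001   0.0016] shift in goal frame [-0.0015  0.0007  0.0217]
```

View pics/s15.png

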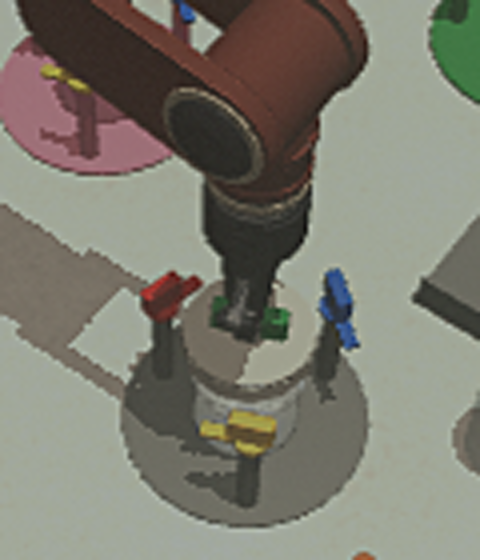

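```bash
python3 -m inch '-0.001 0.0007 0.006 0 0 0 1;0 0 0.006 0 0 0 1;0 0 0.004 0 0 0 1;0 0 0 0 0 0 1;0 0 0 0 0 0 1;0 0 0 0 0 0 1'
python3 -m inch '0 0 0.002 0 0 0 1;0 0 0.002 0 0 0 1;0 0 0.002 0 0 0 1;0 0 0.002 0 0 0 1;0 0 0 0 0 0 1;0 0 0 0 0 0 1'
python3 -c "
from h import *
goto([.5577,.0149,.125],np.radians(-75.2));print(state()['contact_force'],state()['ft_torque'])"
```

```text
time: 27.98
tool_pos: [0.557, 0.0145, 0.1291]
tool_rot: [0.0, 0.793, -0.61, -0.0]
contact_force: [0.2, 0.3, -0.7]
gripper_width: 0.169
time: 28.48
tool_pos: [0.5576, 0.0145, 0.1227]
tool_rot: [-0.0, 0.793, -0.61, 0.0]
contact_force: [-1.4, 0.1, 4.6]
gripper_width: 0.176
t 28.48 pos [0.5576 0.0145 0.1227] yaw -1.3109 j6 1.2 w 0.176
shift tool(cur frame) [-0.0004 -0.0002 -0.0023] rot [-0.0004 -0.0005  0.0016] shift in goal frame [-0.0004 -0.0002 -0.0023]
[-1.42395317  0.05562817  4.61907343] [0.11525658 0.50852785 0.01218212]
```

The lid has contacted at a bar height of about 132 mm, so it is sitting on the thread. Now turning anticlockwise (negative about tool z) with light pressure.

```bash
python3 -m inch '0 0 0.002 0 0 -0.05 1;0 0 0.002 0 0 -0.05 1;0 0 0 0 0 -0.05 1;0 0 0 0 0 -0.05 1;0 0 0 0 0 0 1'
python3 -c "
from h import *
goto([.5577,.0149,.125],np.radians(-75.2));print(state()['contact_force'],state()['ft_torque'])"
python3 -m inch '0 0 0 0 0 -0.05 1;0 0 0 0 0 -0.05 1;0 0 0 0 0 -0.05 1;0 0 0 0 0 -0.05 1;0 0 0 0 0 0 1'
python3 -c "
from h import *
goto([.5577,.0149,.125],np.radians(-75.2));print(state()['contact_force'],state()['ft_torque'])"
```

```text
time: 28.9
tool_pos: [0.5595, 0.0154, 0.1219]
tool_rot: [-0.003, 0.847, -0.531, 0.001]
contact_force: [-2.3, 3.1, 16.2]
gripper_width: 0.176
t 28.9 pos [0.5595 0.0154 0.1219] yaw -1.1197 j6 1.01 w 0.176
shift tool(cur frame) [-0.0003  0.0018 -0.0031] rot [-0.0061  0.0022  0.1928] shift in goal frame [ 0.0001  0.0019 -0.0031]
[-2.31629118  3.05017613 16.22037313] [ 1.01837569  1.12493725 -3.06882575]
time: 29.32
tool_pos: [0.5609, 0.0125, 0.1229]
tool_rot: [-0.001, 0.898, -0.44, 0.005]
contact_force: [-2.1, -3.8, 15.8]
gripper_width: 0.171
t 29.32 pos [0.5609 0.0125 0.1229] yaw -0.9106 j6 0.8 w 0.171
shift tool(cur frame) [-0.0038  0.0011 -0.0021] rot [-0.0068 -0.0071  0.402 ] shift in goal frame [-0.0031  0.0025 -0.0021]
[-2.13805216 -3.80250929 15.76427426] [-0.25988308  0.16925752  0.0979886 ]
```

```bash
python3 -m inch '0 0 -0.002 0 0 -0.05 1;0 0 0 0 0 -0.05 1;0 0 0 0 0 -0.05 1;0 0 0 0 0 -0.05 1;0 0 0 0 0 0 1'
python3 -c "
from h import *
goto([.5577,.0149,.125],np.radians(-75.2));print(state()['contact_force'],state()['ft_torque'])
S=grab_frame('scene');crop(S,230,130,350,270,4,'s16.png')"
```

```text
time: 29.73
tool_pos: [0.5582, 0.0143, 0.1204]
tool_rot: [-0.0, 0.938, -0.348, 0.001]
contact_force: [0.9, -1.2, 3.5]
gripper_width: 0.174
t 29.73 pos [0.5582 0.0143 0.1204] yaw -0.7105 j6 0.6 w 0.174
shift tool(cur frame) [-0.0008 -0.0001 -0.0046] rot [-0.0019 -0.0019  0.602 ] shift in goal frame [-0.0007  0.0003 -0.0046]
[ 0.90035073 -1.16652996  3.4805577 ] [ 0.05836069 -0.18440911  0.00306592]
```

View pics/s16.png

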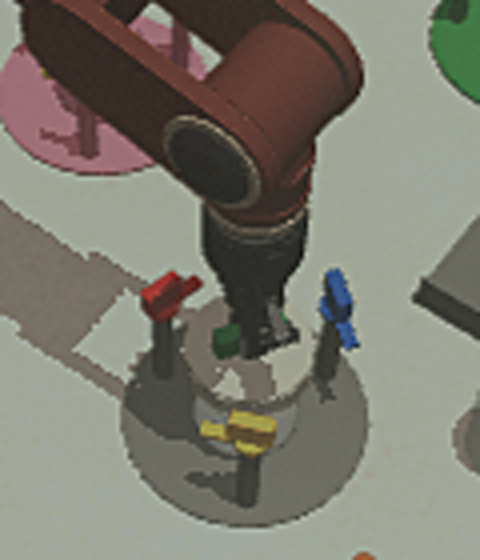

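The lid is level and turning with the gripper, with the bar at about 130 mm. Carrying on.

```bash
python3 -m inch '0 0 0.001 0 0 -0.05 1;0 0 0 0 0 -0.05 1;0 0 0 0 0 -0.05 1;0 0 0 0 0 0 1'
python3 -m inch '0 0 0.001 0 0 -0.05 1;0 0 0 0 0 -0.05 1;0 0 0 0 0 -0.05 1;0 0 0 0 0 0 1'
python3 -c "
from h import *
goto([.5577,.0149,.125],np.radians(-75.2));print(state()['contact_force'],state()['ft_torque'])"
```

```text
time: 30.12
tool_pos: [0.5589, 0.0144, 0.1203]
tool_rot: [-0.001, 0.961, -0.277, 0.002]
contact_force: [2.0, -0.2, 5.8]
gripper_width: 0.172
time: 30.45
tool_pos: [0.5595, 0.0145, 0.1202]
tool_rot: [-0.001, 0.979, -0.204, 0.003]
contact_force: [2.0, 0.2, 8.4]
gripper_width: 0.174
t 30.45 pos [0.5595 0.0145 0.1202] yaw -0.4111 j6 0.3 w 0.174
shift tool(cur frame) [-0.0018  0.0004 -0.0048] rot [-0.0046 -0.0039  0.9014] shift in goal frame [-0.0008  0.0017 -0.0048]
[1.99513017 0.20986571 8.37597143] [ 0.43467994 -0.21622205  0.03145822]
```

```bash
python3 -m inch '0 0 0 0 0 -0.05 1;0 0 0 0 0 -0.05 1;0 0 0 0 0 -0.05 1;0 0 0 0 0 -0.05 1;0 0 0 0 0 0 1'
python3 -c "
from h import *
goto([.5577,.0149,.125],np.radians(-75.2));print(state()['contact_force'],state()['ft_torque'])"
python3 -m inch '0 0 0 0 0 -0.05 1;0 0 0 0 0 -0.05 1;0 0 0 0 0 -0.05 1;0 0 0 0 0 0 1'
python3 -c "
from h import *
goto([.5577,.0149,.125],np.radians(-75.2));print(state()['contact_force'],state()['ft_torque'])"
```

```text
time: 30.87
tool_pos: [0.5595, 0.0146, 0.1203]
tool_rot: [-0.0, 0.994, -0.105, 0.003]
contact_force: [0.8, 0.5, 8.8]
gripper_width: 0.174
t 30.87 pos [0.5595 0.0146 0.1203] yaw -0.211 j6 0.1 w 0.174
shift tool(cur frame) [-0.0018  0.0001 -0.0048] rot [-0.0043 -0.0042  1.1014] shift in goal frame [-0.0007  0.0017 -0.0047]
[0.80223165 0.46228788 8.78748356] [ 0.38489285 -0.09954467  0.00742791]
time: 31.2
tool_pos: [0.5595, 0.0147, 0.1203]
tool_rot: [-0.0, 1.0, -0.031, 0.003]
contact_force: [1.9, 0.2, 9.0]
gripper_width: 0.173
t 31.2 pos [0.5595 0.0147 0.1203] yaw -0.061 j6 -0.05 w 0.173
shift tool(cur frame) [-0.0018 -0.0001 -0.0048] rot [-0.0041 -0.0045  1.2515] shift in goal frame [-0.0007  0.0017 -0.0047]
[1.85221235 0.18696795 9.00860817] [ 0.40725031 -0.14946291 -0.02627401]
```

```bash
python3 -m inch '0 0 0 0 0 -0.05 1;0 0 0 0 0 -0.05 1;0 0 0 0 0 -0.05 1;0 0 0 0 0 0 1'
python3 -m inch '0 0 0 0 0 -0.05 1;0 0 0 0 0 -0.05 1;0 0 0 0 0 -0.05 1;0 0 0 0 0 0 1'
python3 -c "
from h import *
goto([.5577,.0149,.125],np.radians(-75.2));print(state()['contact_force'],state()['ft_torque'])
S=grab_frame('scene');crop(S,230,130,350,270,4,'s17.png')"
```

```text
time: 31.53
tool_pos: [0.5594, 0.0143, 0.1197]
tool_rot: [0.0, 0.999, 0.045, 0.003]
contact_force: [1.4, -0.2, 6.0]
gripper_width: 0.174
time: 31.87
tool_pos: [0.5563, 0.0146, 0.1164]
tool_rot: [-0.0, 0.993, 0.119, -0.001]
contact_force: [-0.3, 1.0, -0.3]
gripper_width: 0.17
t 31.87 pos [0.5563 0.0146 0.1164] yaw 0.2387 j6 -0.35 w 0.17
shift tool(cur frame) [ 0.0014  0.     -0.0086] rot [1.3000e-03 2.1000e-03 1.5511e+00] shift in goal frame [ 0.0001 -0.0014 -0.0086]
[-0.33187001  0.98340827 -0.3118148 ] [ 0.04807107  0.02338671 -0.01179367]
```

View pics/s17.png

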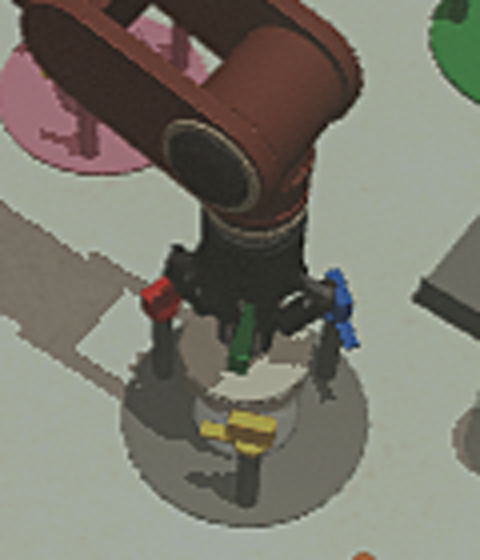

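Force has dropped to about 0 and the TCP has fallen to 116 mm, so it is dropping into the thread. Lowering to follow.

```bash
python3 -m inch '0 0 0.002 0 0 0 1;0 0 0.002 0 0 0 1;0 0 0.002 0 0 0 1;0 0 0 0 0 0 1;0 0 0 0 0 0 1;0 0 0 0 0 0 1;0 0 0 0 0 0 1'
python3 -c "
from h import *
goto([.5577,.0149,.125],np.radians(-75.2));print(state()['contact_force'],state()['ft_torque'])"
```

```text
time: 32.5
tool_pos: [0.5572, 0.0146, 0.1112]
tool_rot: [0.0, 0.993, 0.119, -0.0]
contact_force: [2.6, 1.0, -1.9]
gripper_width: 0.176
t 32.5 pos [0.5572 0.0146 0.1112] yaw 0.2388 j6 -0.35 w 0.176
shift tool(cur frame) [ 0.0006 -0.0002 -0.0138] rot [ 1.0000e-04 -1.0000e-04  1.5513e+00] shift in goal frame [-0.0002 -0.0006 -0.0138]
[ 2.59569321  0.96972928 -1.90473317] [ 0.13166955 -0.41989911  0.00121181]
```

Bar at about 120.7 mm: it is in the thread. Now clockwise.

```bash
python3 -m inch '0 0 0.001 0 0 0.05 1;0 0 0.0005 0 0 0.05 1;0 0 0.0005 0 0 0.05 1;0 0 0.0003 0 0 0.05 1;0 0 0.0003 0 0 0.05 1;0 0 0.0003 0 0 0.05 1;0 0 0 0 0 0 1'
python3 -c "
from h import *
goto([.5577,.0149,.125],np.radians(-75.2));print(state()['contact_force'],state()['ft_torque'])"
python3 -m inch '0 0 0.0003 0 0 0.05 1;0 0 0.0003 0 0 0.05 1;0 0 0.0003 0 0 0.05 1;0 0 0.0003 0 0 0.05 1;0 0 0.0003 0 0 0.05 1;0 0 0.0003 0 0 0.05 1;0 0 0 0 0 0 1'
python3 -c "
from h import *
goto([.5577,.0149,.125],np.radians(-75.2));print(state()['contact_force'],state()['ft_torque'])"
```

```text
time: 33.08
tool_pos: [0.5573, 0.0147, 0.1107]
tool_rot: [-0.0, 1.0, -0.031, -0.0]
contact_force: [-3.6, 0.7, 9.6]
gripper_width: 0.176
t 33.08 pos [0.5573 0.0147 0.1107] yaw -0.0623 j6 -0.04 w 0.176
shift tool(cur frame) [ 0.0003 -0.0002 -0.0143] rot [0.0000e+00 5.0000e-04 1.2502e+00] shift in goal frame [-0.0001 -0.0004 -0.0143]
[-3.561073    0.72686244  9.55699626] [0.50254194 0.60296907 0.0825382 ]
time: 33.67
tool_pos: [0.5577, 0.0144, 0.1088]
tool_rot: [0.0, 0.984, -0.18, 0.0]
contact_force: [-1.1, -0.8, 7.7]
gripper_width: 0.174
t 33.67 pos [0.5577 0.0144 0.1088] yaw -0.3628 j6 0.26 w 0.174
shift tool(cur frame) [-0.0002 -0.0005 -0.0162] rot [-2.000e-04 -8.000e-04  9.496e-01] shift in goal frame [-0.0005 -0.0001 -0.0162]
[-1.06136159 -0.78759238  7.69327711] [ 0.31059971  0.35524275 -0.07342625]
```

It's engaged and going down. Continuing.

```bash
python3 -m inch '0 0 0.0003 0 0 0.05 1;0 0 0.0003 0 0 0.05 1;0 0 0.0003 0 0 0.05 1;0 0 0.0003 0 0 0.05 1;0 0 0.0003 0 0 0.05 1;0 0 0.0003 0 0 0.05 1;0 0 0 0 0 0 1'
python3 -c "
from h import *
goto([.5577,.0149,.125],np.radians(-75.2));print(state()['contact_force'],state()['ft_torque'])"
python3 -m inch '0 0 0.0003 0 0 0.05 1;0 0 0.0003 0 0 0.05 1;0 0 0.0003 0 0 0.05 1;0 0 0 0 0 0 1'
python3 -c "
from h import *
goto([.5577,.0149,.125],np.radians(-75.2));print(state()['contact_force'],state()['ft_torque'])"
```

```text
time: 34.25
tool_pos: [0.5572, 0.0144, 0.1058]
tool_rot: [0.0, 0.946, -0.325, -0.0]
contact_force: [-2.1, 0.4, 3.5]
gripper_width: 0.172
t 34.25 pos [0.5572 0.0144 0.1058] yaw -0.6619 j6 0.55 w 0.172
shift tool(cur frame) [ 0.0001 -0.0007 -0.0192] rot [ 4.000e-04 -2.000e-04  6.506e-01] shift in goal frame [-0.0004 -0.0006 -0.0192]
[-2.07065348  0.35357559  3.49830353] [0.18266604 0.10685659 0.02520986]
time: 34.58
tool_pos: [0.5572, 0.0148, 0.1048]
tool_rot: [-0.0, 0.919, -0.394, -0.0]
contact_force: [-1.0, 1.9, 4.0]
gripper_width: 0.169
t 34.58 pos [0.5572 0.0148 0.1048] yaw -0.811 j6 0.7 w 0.169
shift tool(cur frame) [ 0.0002 -0.0004 -0.0202] rot [-0.000e+00  3.000e-04  5.015e-01] shift in goal frame [-0.     -0.0005 -0.0202]
[-0.98662357  1.91600261  4.00571756] [ 0.24335514  0.0646537  -0.05456052]
```

```bash
python3 -m inch '0 0 0.0003 0 0 0.05 1;0 0 0.0003 0 0 0.05 1;0 0 0 0 0 0 1'
python3 -c "
from h import *
goto([.5577,.0149,.125],np.radians(-75.2));print(state()['contact_force'],state()['ft_torque'])"
python3 -m inch '0 0 0.0003 0 0 0.05 1;0 0 0.0003 0 0 0.05 1;0 0 0 0 0 0 1'
python3 -c "
from h import *
goto([.5577,.0149,.125],np.radians(-75.2));print(state()['contact_force'],state()['ft_torque'])"
```

```text
time: 34.83
tool_pos: [0.5575, 0.0156, 0.1046]
tool_rot: [-0.001, 0.899, -0.438, -0.0]
contact_force: [-1.7, 4.8, 7.2]
gripper_width: 0.173
t 34.83 pos [0.5575 0.0156 0.1046] yaw -0.9068 j6 0.8 w 0.173
shift tool(cur frame) [ 0.0007  0.0002 -0.0204] rot [-0.001   0.001   0.4056] shift in goal frame [ 0.0007 -0.0001 -0.0204]
[-1.65597005  4.83512078  7.20462886] [0.94333095 0.1505924  1.24942343]
time: 35.08
tool_pos: [0.5572, 0.0152, 0.1048]
tool_rot: [0.001, 0.877, -0.48, -0.0]
contact_force: [-4.6, 3.6, 10.9]
gripper_width: 0.177
t 35.08 pos [0.5572 0.0152 0.1048] yaw -1.0024 j6 0.9 w 0.177
shift tool(cur frame) [ 0.0006 -0.0003 -0.0202] rot [ 0.0011 -0.0004  0.3101] shift in goal frame [ 0.0005 -0.0004 -0.0202]
[-4.58413182  3.55939114 10.88135874] [0.58765392 0.8179274  2.45408674]
```

Torque has risen to 2.5 N m with the height steady at about 114 mm: end stop reached. Releasing and checking.

```bash
python3 -m inch '0 0 0 0 0 -0.04 1;0 0 0 0 0 0 0.7;0 0 0 0 0 0 0.6;0 0 0 0 0 0 0.6;0 0 -0.01 0 0 0 0.6;0 0 -0.03 0 0 0 0.6;0 0 -0.03 0 0 0 0.6;0 0 -0.03 0 0 0 0.6;0 0 -0.02 0 0 0 0.6;0 0 0 0 0 0 0.6'
python3 -m inch '0.03 0.03 0 0 0 0 0.6;0.03 0.03 0 0 0 0 0.6;0.03 0.03 0 0 0 0 0.6;0.03 0.03 0 0 0 0 0.6;0.03 0.03 0 0 0 0 0.6;0.02 0.02 0 0 0 0 0.6;0 0 0 0 0 0 0.6;0 0 0 0 0 0 0.6;0 0 0 0 0 0 0.6'
python3 -c "
from h import *
goto([.4,.0,.2],0)
S=grab_frame('scene');T=grab_frame('top');cv2.imwrite('pics/t18f.png',T);cv2.imwrite('pics/s18f.png',S);crop(S,250,180,340,270,4.4,'s18.png');crop(T,226,150,326,250,4,'t18.png')
cv2.imwrite('pics/st18.png',np.hstack([cv2.resize(cv2.imread('pics/t18.png'),(396,396)),cv2.imread('pics/s18.png')]))"
```

```text
time: 35.92
tool_pos: [0.56, 0.014, 0.2296]
tool_rot: [-0.002, 0.884, -0.467, 0.005]
contact_force: [0.1, -0.9, 1.2]
gripper_width: 0.405
time: 36.67
tool_pos: [0.513, -0.2176, 0.2219]
tool_rot: [-0.0, 0.884, -0.467, -0.001]
contact_force: [-0.3, 0.3, 1.1]
gripper_width: 0.4
t 36.67 pos [ 0.513  -0.2176  0.2219] yaw -0.9714 j6 0.44 w 0.4
shift tool(cur frame) [-0.2434 -0.0294  0.0223] rot [-0.      0.002  -0.9714] shift in goal frame [-0.113  -0.2176  0.0219]
```

View pics/st18.png

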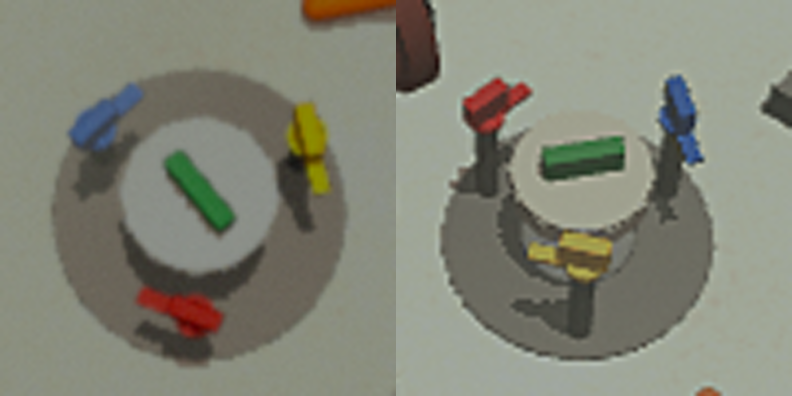

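The lid is home, level and centred (bar at crop left 200,190), and all three catches are still open. Now locating the catches.

Run:
```python
from h import *
T=cv2.imread('pics/t18f.png');S=cv2.imread('pics/s18f.png')
cad={'top':np.array([.5593,.0177]),'scene':np.array([.559,.0128])}
cols={'red':((0,150,60),(8,255,255),(275,229),(272,204)),'yel':((22,150,60),(35,255,255),(304,185),(291,238)),'blue':((105,45,50),(120,255,255),(252,181),(314,207))}
for n,im in(('top',T),('scene',S)):
  for k,(lo,hi,pt,ps) in cols.items():
    p=pt if n=='top' else ps
    lo=list(lo)
    if n=='scene': lo[1]=45
    hv=cv2.cvtColor(im,cv2.COLOR_BGR2HSV)
    x0,y0=p[0]-16,p[1]-16
    sub=hv[y0:y0+32,x0:x0+32]; m=cv2.inRange(sub,np.array(lo),np.array(hi))
    nl,lab,st,_=cv2.connectedComponentsWithStats(m)
    i=1+st[1:,4].argmax(); ys,xs=np.nonzero(lab==i); V=sub[...,2][lab==i]
    top=V>np.percentile(V,90)*.8
    P=np.array([onz(n,x+x0,y+y0,.1385)[:2] for x,y in zip(xs,ys)])[top]
    mu=P.mean(0);w,E=np.linalg.eigh(np.cov(P.T));d=E[:,1]
    t=(P-mu)@d; 
    if abs(t.max())<abs(t.min()): d=-d;t=-t
    print(n,k,len(P),'mu',mu.round(4),'ang',np.degrees(np.arctan2(d[1],d[0])).round(1),'ext',t.min().round(4),t.max().round(4),'rel caddy',(mu-cad[n]).round(4),'axis from back end',(mu+d*(t.min()-.0008+.018)-cad[n]).round(4))
```

```text
top red 113 mu [0.48   0.0265] ang 73.4 ext -0.0245 0.0296 rel caddy [-0.0793  0.0088] axis from back end [-0.0814  0.0018]
top yel 107 mu [ 0.588  -0.0557] ang -168.3 ext -0.027 0.0317 rel caddy [ 0.0287 -0.0734] axis from back end [ 0.0383 -0.0714]
top blue 112 mu [0.6068 0.0793] ang -51.4 ext -0.0256 0.0271 rel caddy [0.0475 0.0616] axis from back end [0.0423 0.0681]
scene red 56 mu [0.4858 0.0156] ang 60.0 ext -0.0213 0.0255 rel caddy [-0.0732  0.0028] axis from back end [-0.0752 -0.0007]
scene yel 70 mu [ 0.5939 -0.0678] ang -146.2 ext -0.0248 0.0296 rel caddy [ 0.0349 -0.0806] axis from back end [ 0.0412 -0.0764]
scene blue 56 mu [0.6102 0.0672] ang -55.4 ext -0.0342 0.0379 rel caddy [0.0512 0.0544] axis from back end [0.0416 0.0684]
```

All three fit posts at 180°, −60° and +60°, 82 mm out. Bar directions are red 73°, yellow 192° and blue 309°. Red first.

```bash
python3 -c "
from h import *
goto([.477,.015,.16],np.radians(-16.6))"
python3 -m inch '0 0 0 0 0 -0.11 0.6;0 0 0 0 0 -0.11 0.6;0 0 0 0 0 -0.11 0.6;0 0 0 0 0 -0.11 0.6;0 0 0 0 0 -0.11 0.6;0 0 0 0 0 -0.11 0.6;0 0 0 0 0 -0.02 0.6;0 0 0 0 0 0 0.6;0 0 0 0 0 0 0.6'
python3 -c "
from h import *
goto([.477,.015,.16],np.radians(-16.6))"
```

```text
t 36.77 pos [ 0.5134 -0.2169  0.2223] yaw -0.9696 j6 0.44 w 0.399
shift tool(cur frame) [-0.2118 -0.1011  0.0624] rot [ 4.000e-04  1.200e-03 -6.799e-01] shift in goal frame [-0.1012 -0.2118  0.0623]
time: 37.52
tool_pos: [0.5136, -0.2173, 0.2227]
tool_rot: [0.0, 0.989, -0.145, -0.0]
contact_force: [0.0, -0.3, 0.1]
gripper_width: 0.403
t 37.52 pos [ 0.5136 -0.2173  0.2227] yaw -0.292 j6 -0.24 w 0.403
shift tool(cur frame) [-0.1019 -0.212   0.0627] rot [ 0.0004  0.0005 -0.0023] shift in goal frame [-0.1014 -0.2122  0.0627]
```

```bash
python3 -m inch '-0.01 -0.02 0 0 0 0 0.6;-0.015 -0.03 0 0 0 0 0.6;-0.015 -0.03 0 0 0 0 0.6;-0.015 -0.03 0 0 0 0 0.6;-0.015 -0.03 0 0 0 0 0.6;-0.015 -0.03 0 0 0 0 0.6;-0.012 -0.03 0 0 0 0 0.6;-0.005 -0.012 0 0 0 0 0.6;0 0 0 0 0 0 0.6;0 0 0 0 0 0 0.6'
python3 -m inch '0 0 0.02 0 0 0 0.6;0 0 0.02 0 0 0 0.6;0 0 0.015 0 0 0 0.6;0 0 0 0 0 0 0.6;0 0 0 0 0 0 0.6;0 0 0 0 0 0 0.6;0 0 0 0 0 0 0.6;0 0 0 0 0 0 0.6'
python3 -c "
from h import *
goto([.477,.015,.116],np.radians(-16.6))
S=grab_frame('scene');crop(S,230,150,330,250,5,'s19.png')"
```

```text
time: 38.35
tool_pos: [0.4765, 0.0149, 0.2228]
tool_rot: [0.0, 0.989, -0.145, -0.0]
contact_force: [0.2, 0.2, 1.1]
gripper_width: 0.398
time: 39.02
tool_pos: [0.4774, 0.014, 0.1692]
tool_rot: [0.0, 0.989, -0.145, 0.001]
contact_force: [0.1, 0.2, -0.6]
gripper_width: 0.4
t 39.02 pos [0.4774 0.014  0.1692] yaw -0.2915 j6 0.17 w 0.4
shift tool(cur frame) [-0.0008 -0.0009  0.0532] rot [ 0.0001 -0.002  -0.0018] shift in goal frame [-0.0007 -0.0009  0.0532]
```

View pics/s19.png

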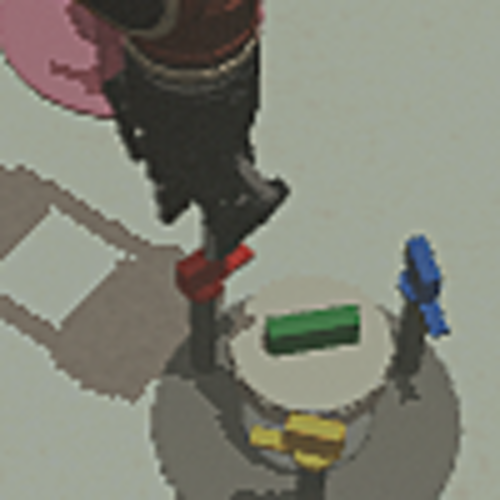

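```bash
python3 -c "
from h import *
p=np.array([.4774,.014,.171]);X=np.array([np.cos(.2915),-np.sin(.2915),0])
for q in(p+.017*X,p-.017*X,p+.03*X,p-.03*X,[.477,.015,.1385],[.477,.013,.1385]): print((np.array(proj('scene',q))-[230,150])*5)"
```

```text
[215.84610778 242.58029412]
[178.01174185 210.59676643]
[230.53895588 255.00098896]
[163.76797882 198.55570857]
[197.82303361 254.77759576]
[196.2686918  257.04544184]
```

The fingertips appear at (215,247) and (172,215), straddling the red bar. Descending and gripping.

```bash
python3 -m inch '0 0 0.015 0 0 0 0.6;0 0 0.02 0 0 0 0.6;0 0 0.013 0 0 0 0.6;0 0 0.005 0 0 0 0.6;0 0 0 0 0 0 0.6;0 0 0 0 0 0 0.6;0 0 0 0 0 0 0.6;0 0 0 0 0 0 0.6'
python3 -c "
from h import *
goto([.477,.015,.116],np.radians(-16.6));print(state()['contact_force'],state()['ft_torque'])"
python3 -m inch '0 0 0 0 0 0 1;0 0 0 0 0 0 1;0 0 0 0 0 0 1;0 0 0 0 0 0 1;0 0 0 0 0 0 1;0 0 0 0 0 0 1'
python3 -c "
from h import *
goto([.477,.015,.116],np.radians(-16.6));print(state()['contact_force'],state()['ft_torque'])
S=grab_frame('scene');crop(S,230,150,330,250,5,'s20.png')"
```

```text
time: 39.73
tool_pos: [0.4774, 0.0142, 0.1161]
tool_rot: [0.0, 0.989, -0.145, 0.001]
contact_force: [0.4, -0.0, -0.1]
gripper_width: 0.396
t 39.73 pos [0.4774 0.0142 0.1161] yaw -0.291 j6 0.17 w 0.396
shift tool(cur frame) [-0.0006 -0.0007  0.0001] rot [ 0.     -0.0019 -0.0013] shift in goal frame [-0.0006 -0.0007  0.0001]
[ 0.37565127 -0.01985942 -0.06386363] [-0.02701673 -0.01465546  0.01309219]
time: 40.23
tool_pos: [0.4759, 0.0143, 0.1157]
tool_rot: [0.0, 0.989, -0.145, -0.001]
contact_force: [-4.5, -0.1, 6.2]
gripper_width: 0.154
t 40.23 pos [0.4759 0.0143 0.1157] yaw -0.2909 j6 0.17 w 0.154
shift tool(cur frame) [ 0.0009 -0.001  -0.0003] rot [ 0.001   0.0024 -0.0012] shift in goal frame [ 0.0009 -0.001  -0.0003]
[-4.52581788 -0.08477122  6.19283089] [0.02777737 0.86936256 0.03850532]
```

View pics/s20.png

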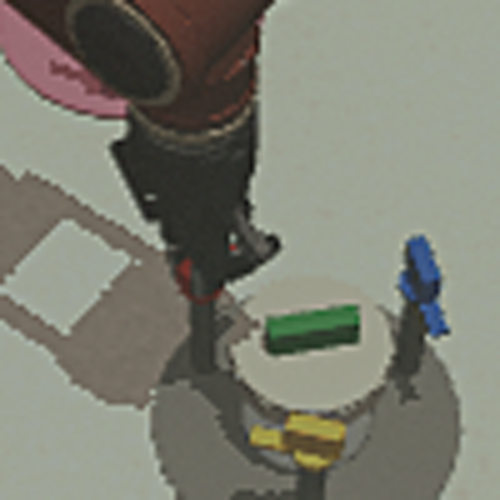

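Red bar gripped (0.154). Turning clockwise.

```bash
python3 -m inch '-0.002 0 0 0 0 0.06 1;0 0 0 0 0 0.08 1;0 0 0 0 0 0.08 1;0 0 0 0 0 0.08 1;0 0 0 0 0 0.08 1;0 0 0 0 0 0.08 1;0 0 0 0 0 0.08 1;0 0 0 0 0 0 1'
python3 -c "
from h import *
goto([.477,.015,.116],-1.57);print(state()['contact_force'],state()['ft_torque'])"
python3 -m inch '0 0 0 0 0 0.08 1;0 0 0 0 0 0.08 1;0 0 0 0 0 0.08 1;0 0 0 0 0 0.08 1;0 0 0 0 0 0.08 1;0 0 0 0 0 0.08 1;0 0 0 0 0 0.08 1;0 0 0 0 0 0 1'
python3 -c "
from h import *
goto([.477,.015,.116],-1.57);print(state()['contact_force'],state()['ft_torque'])"
```

```text
time: 40.95
tool_pos: [0.4736, 0.0157, 0.1157]
tool_rot: [-0.0, 0.914, -0.405, -0.002]
contact_force: [-6.7, 3.5, 6.7]
gripper_width: 0.149
t 40.95 pos [0.4736 0.0157 0.1157] yaw -0.8335 j6 0.71 w 0.149
shift tool(cur frame) [ 0.0028 -0.002  -0.0003] rot [0.0028 0.0029 0.7365] shift in goal frame [ 0.0007 -0.0034 -0.0003]
[-6.72814646  3.52097935  6.72650534] [ 0.46981537  1.10853803 -0.0743755 ]
time: 41.62
tool_pos: [0.4724, 0.018, 0.1157]
tool_rot: [-0.0, 0.767, -0.642, -0.005]
contact_force: [-12.4, 11.9, 12.3]
gripper_width: 0.146
t 41.62 pos [0.4724 0.018  0.1157] yaw -1.3932 j6 1.27 w 0.146
shift tool(cur frame) [ 0.0038 -0.004  -0.0004] rot [0.0063 0.0077 0.1769] shift in goal frame [ 0.003  -0.0046 -0.0003]
[-12.39462582  11.91503262  12.34278573] [1.72460016 1.76636328 0.01456706]
```

```bash
python3 -m inch '-0.003 0.0025 0 0 0 0.04 1;0 0 0 0 0 0.05 1;0 0 0 0 0 0.05 1;0 0 0 0 0 0.05 1;0 0 0 0 0 0 1'
python3 -c "
from h import *
goto([.477,.015,.116],-1.57);print(state()['contact_force'],state()['ft_torque'])"
python3 -m inch '0 0 0 0 0 0.04 1;0 0 0 0 0 0.04 1;0 0 0 0 0 0 1'
python3 -c "
from h import *
goto([.477,.015,.116],-1.57);print(state()['contact_force'],state()['ft_torque'])"
```

```text
time: 42.03
tool_pos: [0.4722, 0.0191, 0.1157]
tool_rot: [0.002, -0.703, 0.711, 0.001]
contact_force: [0.6, 6.2, 2.1]
gripper_width: 0.15
t 42.03 pos [0.4722 0.0191 0.1157] yaw -1.5825 j6 1.46 w 0.15
shift tool(cur frame) [ 0.004  -0.0049 -0.0003] rot [-0.0013  0.0037 -0.0125] shift in goal frame [ 0.0041 -0.0048 -0.0003]
[0.61440618 6.22960871 2.10734442] [ 0.97277936 -0.01647105 -0.05802583]
time: 42.28
tool_pos: [0.4722, 0.0192, 0.1157]
tool_rot: [0.002, -0.676, 0.737, 0.001]
contact_force: [-0.1, 7.2, 1.9]
gripper_width: 0.152
t 42.28 pos [0.4722 0.0192 0.1157] yaw -1.658 j6 1.54 w 0.152
shift tool(cur frame) [ 0.0038 -0.0052 -0.0003] rot [-0.0011  0.0035 -0.088 ] shift in goal frame [ 0.0042 -0.0048 -0.0003]
[-0.11754798  7.21835695  1.94870738] [ 1.16043629 -0.03006767  1.38402256]
```

Torque is 1.4 N m against the stop. Red is also 3 mm further left than I assumed, so the caddy is turned about −2°. Releasing and looking.

```bash
python3 -m inch '0 0 0 0 0 0 0.6;0 0 0 0 0 0 0.6;0 0 0 0 0 0 0.6;0 0 -0.01 0 0 0 0.6;0 0 -0.03 0 0 0 0.6;0 0 -0.03 0 0 0 0.6;0 0 -0.03 0 0 0 0.6;0 0 -0.02 0 0 0 0.6;0.03 0 0 0 0 0 0.6;0.04 0 0 0 0 0 0.6'
python3 -m inch '0.04 0 0 0 0 0 0.6;0.04 0 0 0 0 0 0.6;0.04 -0.01 0 0 0 0 0.6;0.03 -0.02 0 0 0 0 0.6;0 0 0 0 0 0 0.6;0 0 0 0 0 0 0.6'
python3 -c "
from h import *
goto([.5965,-.0568,.17],np.radians(101.7))
S=grab_frame('scene');T=grab_frame('top');cv2.imwrite('pics/t21f.png',T);crop(S,250,180,340,270,4.4,'s21.png');crop(T,226,150,326,250,4,'t21.png')
cv2.imwrite('pics/st21.png',np.hstack([cv2.resize(cv2.imread('pics/t21.png'),(396,396)),cv2.imread('pics/s21.png')]))"
```

```text
time: 43.12
tool_pos: [0.4667, -0.0519, 0.2384]
tool_rot: [0.002, -0.676, 0.737, -0.002]
contact_force: [1.5, -0.8, -0.0]
gripper_width: 0.399
time: 43.62
tool_pos: [0.4817, -0.2061, 0.2351]
tool_rot: [-0.0, -0.673, 0.739, 0.0]
contact_force: [0.4, 0.9, 0.9]
gripper_width: 0.4
t 43.62 pos [ 0.4817 -0.2061  0.2351] yaw -1.6642 j6 1.12 w 0.4
shift tool(cur frame) [-0.1593 -0.1005  0.065 ] rot [ 0.0011  0.0003 -0.2976] shift in goal frame [-0.1229 -0.1427  0.0651]
```

View pics/st21.png

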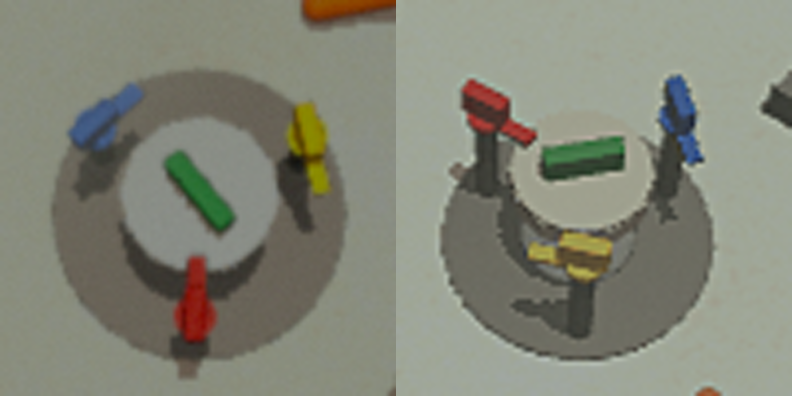

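The red finger now points at the axis over the lid (left crop 197,275). On to yellow.

```bash
python3 - <<'E'
from h import *
T=cv2.imread('pics/t21f.png');hv=cv2.cvtColor(T,cv2.COLOR_BGR2HSV)[205:250,255:300]
m=cv2.inRange(hv,np.array((0,150,60)),np.array((8,255,255)));ys,xs=np.nonzero(m)
P=np.array([onz('top',x+255,y+205,.1385)[:2] for x,y in zip(xs,ys)]);w,E=np.linalg.eigh(np.cov(P.T));print('red ang',np.degrees(np.arctan2(*E[::-1,1])))
E
python3 -m inch '0 0 0 0 0 -0.1 0.6;0 0 0 0 0 -0.1 0.6;0 0 0 0 0 -0.098 0.6;-0.02 -0.023 0 0 0 0 0.6;-0.025 -0.03 0 0 0 0 0.6;-0.025 -0.03 0 0 0 0 0.6;-0.025 -0.03 0 0 0 0 0.6;-0.02 -0.02 0.01 0 0 0 0.6;-0.008 -0.01 0.02 0 0 0 0.6;0 0 0.02 0 0 0 0.6'
python3 -m inch '0 0 0.015 0 0 0 0.6;0 0 0 0 0 0 0.6;0 0 0 0 0 0 0.6;0 0 0 0 0 0 0.6;0 0 0 0 0 0 0.6;0 0 0 0 0 0 0.6'
python3 -c "
from h import *
goto([.5965,-.0568,.116],np.radians(101.7))
S=grab_frame('scene');crop(S,240,160,340,260,5,'s22.png')"
```

```text
red ang 178.79469765379105
time: 44.55
tool_pos: [0.5978, -0.0504, 0.1861]
tool_rot: [-0.001, 0.778, -0.628, 0.001]
contact_force: [-0.4, -1.2, 0.1]
gripper_width: 0.402
time: 45.05
tool_pos: [0.5969, -0.0548, 0.1716]
tool_rot: [-0.0, 0.777, -0.63, 0.001]
contact_force: [-0.6, 0.5, 0.3]
gripper_width: 0.403
t 45.05 pos [ 0.5969 -0.0548  0.1716] yaw -1.3632 j6 1.15 w 0.403
shift tool(cur frame) [0.0018 0.001  0.0556] rot [-0.0022 -0.0013  0.0034] shift in goal frame [0.0019 0.0008 0.0556]
```

View pics/s22.png

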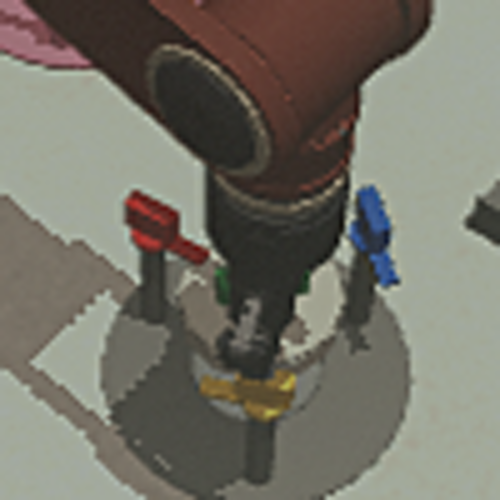

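```bash
python3 -c "
from h import *
print((np.array(proj('scene',[.5965,-.0568,.1385]))-[240,160])*5)"
python3 -m inch '0.0018 0.001 0.015 0 0 0 0.6;0 0 0.02 0 0 0 0.6;0 0 0.013 0 0 0 0.6;0 0 0.007 0 0 0 0.6;0 0 0 0 0 0 0.6;0 0 0 0 0 0 0.6;0 0 0 0 0 0 0.6;0 0 0 0 0 0 0.6'
python3 -c "
from h import *
goto([.5965,-.0568,.116],np.radians(101.7));print(state()['contact_force'],state()['ft_torque'])"
python3 -m inch '0 0 0 0 0 0 1;0 0 0 0 0 0 1;0 0 0 0 0 0 1;0 0 0 0 0 0 1;0 0 0 0 0 0 1;0 0 0 0 0 0 1'
python3 -c "
from h import *
goto([.5965,-.0568,.116],np.radians(101.7));print(state()['contact_force'],state()['ft_torque'])
S=grab_frame('scene');crop(S,240,160,340,260,5,'s23.png')"
```

```text
[261.79384857 370.32539264]
time: 45.77
tool_pos: [0.5964, -0.0567, 0.1161]
tool_rot: [-0.0, 0.777, -0.63, 0.001]
contact_force: [-0.9, 0.7, 0.0]
gripper_width: 0.402
t 45.77 pos [ 0.5964 -0.0567  0.1161] yaw -1.363 j6 1.14 w 0.402
shift tool(cur frame) [ 0.0001 -0.      0.0001] rot [-0.0015 -0.0011  0.0036] shift in goal frame [ 0.0001 -0.      0.0001]
[-0.87669033  0.72067322  0.03094448] [0.01276977 0.00779398 0.02992092]
time: 46.27
tool_pos: [0.5961, -0.0556, 0.1159]
tool_rot: [-0.001, 0.777, -0.63, -0.0]
contact_force: [-1.3, 5.5, 5.8]
gripper_width: 0.151
t 46.27 pos [ 0.5961 -0.0556  0.1159] yaw -1.3627 j6 1.14 w 0.151
shift tool(cur frame) [ 0.0013 -0.0002 -0.0001] rot [-0.0009  0.0012  0.0039] shift in goal frame [ 0.0013 -0.0002 -0.0001]
[-1.25065635  5.52758019  5.81687997] [0.84017407 0.22973834 0.02442416]
```

View pics/s23.png

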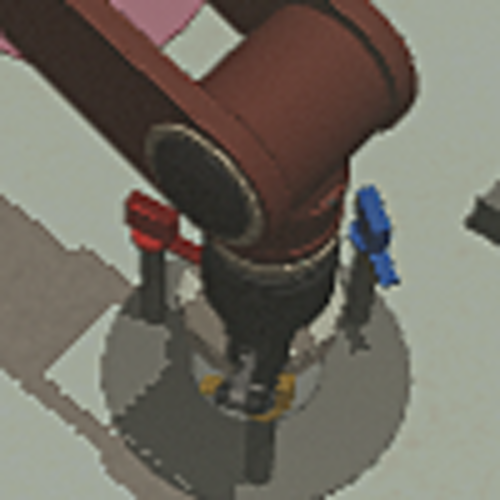

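Yellow bar gripped (0.151). Turning clockwise.

```bash
python3 -m inch '-0.002 0 0 0 0 0.06 1;0 0 0 0 0 0.08 1;0 0 0 0 0 0.08 1;0 0 0 0 0 0.08 1;0 0 0 0 0 0.08 1;0 0 0 0 0 0.08 1;0 0 0 0 0 0.08 1;0 0 0 0 0 0 1'
python3 -c "
from h import *
goto([.5965,-.0568,.116],np.radians(28)-np.pi);s=state();print(s['contact_force'],s['ft_torque'],RQ(s['tool_rot']).inv().apply(s['contact_force']))"
python3 -m inch '0 0 0 0 0 0.08 1;0 0 0 0 0 0.08 1;0 0 0 0 0 0.08 1;0 0 0 0 0 0.08 1;0 0 0 0 0 0.08 1;0 0 0 0 0 0 1'
python3 -c "
from h import *
goto([.5965,-.0568,.116],np.radians(28)-np.pi);s=state();print(s['contact_force'],s['ft_torque'],RQ(s['tool_rot']).inv().apply(s['contact_force']))"
```

```text
time: 46.98
tool_pos: [0.5961, -0.0543, 0.1159]
tool_rot: [0.001, -0.58, 0.815, -0.001]
contact_force: [-0.2, 3.6, 5.0]
gripper_width: 0.147
t 46.98 pos [ 0.5961 -0.0543  0.1159] yaw -1.9043 j6 1.69 w 0.147
shift tool(cur frame) [ 0.0022 -0.0012 -0.0001] rot [-0.0014  0.0014  0.7486] shift in goal frame [ 0.0008 -0.0024 -0.0001]
[-0.24295297  3.64094083  4.97685573] [ 0.62942059 -0.03094171 -0.05340203] [-3.36446026  1.41232364 -4.97697883]
time: 47.48
tool_pos: [0.5965, -0.0535, 0.1159]
tool_rot: [0.002, -0.407, 0.913, 0.0]
contact_force: [2.2, 6.7, 4.2]
gripper_width: 0.15
t 47.48 pos [ 0.5965 -0.0535  0.1159] yaw -2.3033 j6 2.09 w 0.15
shift tool(cur frame) [ 0.0024 -0.0022 -0.0001] rot [-0.0007  0.0035  0.3496] shift in goal frame [ 0.0016 -0.0029 -0.0001]
[2.18429274 6.71394056 4.17128254] [ 0.95395794 -0.26666535 -0.11313171] [-6.46635533  2.86034941 -4.15359852]
```

```bash
python3 -m inch '-0.002 0.001 0 0 0 0.08 1;0 0 0 0 0 0.08 1;0 0 0 0 0 0.08 1;0 0 0 0 0 0.05 1;0 0 0 0 0 0.05 1;0 0 0 0 0 0 1'
python3 -c "
from h import *
goto([.5965,-.0568,.116],np.radians(28)-np.pi);s=state();print(s['ft_torque'],RQ(s['tool_rot']).inv().apply(s['contact_force']))"
python3 -m inch '0 0 0 0 0 0.05 1;0 0 0 0 0 0.04 1;0 0 0 0 0 0 1'
python3 -c "
from h import *
goto([.5965,-.0568,.116],np.radians(28)-np.pi);s=state();print(s['ft_torque'],RQ(s['tool_rot']).inv().apply(s['contact_force']))"
```

```text
time: 47.98
tool_pos: [0.5971, -0.0529, 0.1159]
tool_rot: [0.001, -0.247, 0.969, -0.001]
contact_force: [2.6, 0.7, 3.9]
gripper_width: 0.152
t 47.98 pos [ 0.5971 -0.0529  0.1159] yaw -2.642 j6 2.43 w 0.152
shift tool(cur frame) [ 0.0024 -0.0031 -0.0001] rot [-0.0028  0.0021  0.0109] shift in goal frame [ 0.0024 -0.0032 -0.0001]
[ 0.13269308 -0.39572541 -0.08501419] [-2.63134523 -0.63168701 -3.91340302]
time: 48.23
tool_pos: [0.5972, -0.0529, 0.116]
tool_rot: [0.001, -0.206, 0.979, -0.001]
contact_force: [4.2, 0.4, 5.0]
gripper_width: 0.151
t 48.23 pos [ 0.5972 -0.0529  0.116 ] yaw -2.7274 j6 2.52 w 0.151
shift tool(cur frame) [ 0.0022 -0.0033 -0.    ] rot [-0.0034  0.002  -0.0745] shift in goal frame [ 0.0025 -0.0031 -0.    ]
[ 0.12039383 -0.49784646  1.45136326] [-4.00001393 -1.38378519 -4.98309481]
```

Torque is 1.45 N m: yellow is at its stop. Releasing. For blue I need the half-turned grasp, because of the last joint's range.

```bash
python3 -m inch '0 0 0 0 0 0 0.6;0 0 0 0 0 0 0.6;0 0 0 0 0 0 0.6;0 0 -0.01 0 0 0 0.6;0 0 -0.03 0 0 0 0.6;0 0 -0.03 0 0 0 0.6;0 0 -0.03 0 0 0 0.6;0 0 -0.02 0 0 0 0.6;0 0 0 0 0 -0.1 0.6;0 0 0 0 0 -0.12 0.6'
python3 -m inch '0 0 0 0 0 -0.12 0.6;0 0 0 0 0 -0.12 0.6;0 0 0 0 0 -0.12 0.6;0 0 0 0 0 -0.12 0.6;0 0 0 0 0 -0.12 0.6;0 0 0 0 0 -0.12 0.6;0 0 0 0 0 -0.12 0.6;0 0 0 0 0 -0.12 0.6;0 0 0 0 0 -0.12 0.6;0 0 0 0 0 -0.12 0.6'
python3 -m inch '0 0 0 0 0 -0.12 0.6;0 0 0 0 0 -0.12 0.6;0 0 0 0 0 -0.12 0.6;0 0 0 0 0 -0.12 0.6;0 0 0 0 0 -0.12 0.6;0 0 0 0 0 -0.12 0.6;0 0 0 0 0 -0.12 0.6;0 0 0 0 0 -0.12 0.6;0 0 0 0 0 -0.12 0.6;0 0 0 0 0 -0.12 0.6'
python3 -m inch '0 0 0 0 0 -0.12 0.6;0 0 0 0 0 -0.12 0.6;0 0 0 0 0 -0.12 0.6;0 0 0 0 0 -0.12 0.6;0 0 0 0 0 -0.12 0.6;0 0 0 0 0 -0.12 0.6;0 0 0 0 0 -0.06 0.6;0 0 0 0 0 0 0.6;0 0 0 0 0 0 0.6;0 0 0 0 0 0 0.6'
python3 -c "
from h import *
goto([.6012,.0846,.17],np.radians(38.6))
S=grab_frame('scene');T=grab_frame('top');crop(S,250,180,340,270,4.4,'s24.png');crop(T,226,150,326,250,4,'t24.png')
cv2.imwrite('pics/st24.png',np.hstack([cv2.resize(cv2.imread('pics/t24.png'),(396,396)),cv2.imread('pics/s24.png')]))"
```

```text
time: 49.07
tool_pos: [0.5967, -0.0528, 0.2379]
tool_rot: [0.001, -0.312, 0.95, -0.001]
contact_force: [-0.2, 1.2, -0.5]
gripper_width: 0.397
time: 49.9
tool_pos: [0.5954, -0.0526, 0.2349]
tool_rot: [0.001, 0.794, -0.608, -0.0]
contact_force: [-0.8, -0.1, -0.2]
gripper_width: 0.401
time: 50.73
tool_pos: [0.5954, -0.0526, 0.2349]
tool_rot: [0.0, 0.999, -0.054, -0.001]
contact_force: [-0.3, -0.4, -0.2]
gripper_width: 0.4
time: 51.57
tool_pos: [0.5956, -0.0525, 0.2348]
tool_rot: [0.0, 0.945, 0.327, -0.0]
contact_force: [-0.6, 0.6, -0.4]
gripper_width: 0.398
t 51.57 pos [ 0.5956 -0.0525  0.2348] yaw 0.6656 j6 -0.88 w 0.398
shift tool(cur frame) [ 0.0891 -0.1043  0.0647] rot [-0.0002  0.0008 -0.0081] shift in goal frame [ 0.0899 -0.1036  0.0648]
```

View pics/st24.png

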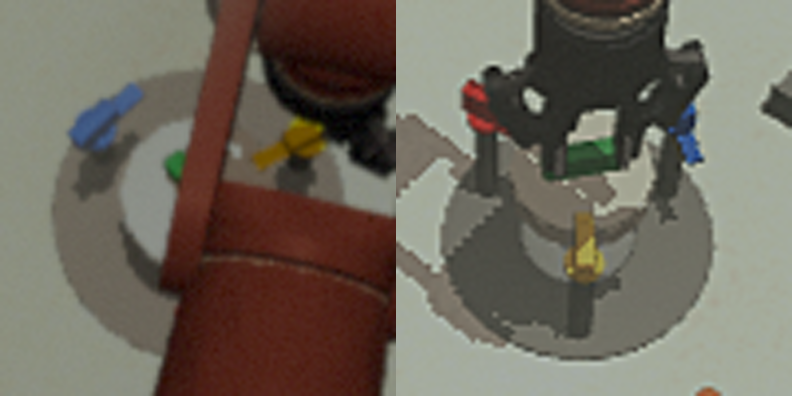

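Yellow's finger points at the axis (right crop 583,225). On to blue.

```bash
python3 -m inch '0.015 -0.017 0 0 0 -0.008 0.6;0.025 -0.029 0 0 0 0 0.6;0.025 -0.029 0 0 0 0 0.6;0.02 -0.023 0 0 0 0 0.6;0.005 -0.006 0.01 0 0 0 0.6;0 0 0.02 0 0 0 0.6;0 0 0.02 0 0 0 0.6;0 0 0.012 0 0 0 0.6;0 0 0 0 0 0 0.6;0 0 0 0 0 0 0.6'
python3 -m inch '0 0 0 0 0 0 0.6;0 0 0 0 0 0 0.6;0 0 0 0 0 0 0.6;0 0 0 0 0 0 0.6'
python3 -c "
from h import *
goto([.5998,.0862,.116],np.radians(38.6))
print((np.array(proj('scene',[.5998,.0862,.1385]))-[265,145])*5)
S=grab_frame('scene');crop(S,265,145,365,245,5,'s25.png')"
```

```text
time: 52.5
tool_pos: [0.6007, 0.0845, 0.1717]
tool_rot: [-0.0, 0.944, 0.331, -0.001]
contact_force: [-0.3, 0.7, 0.8]
gripper_width: 0.398
time: 52.83
tool_pos: [0.6018, 0.0849, 0.1738]
tool_rot: [0.0, 0.944, 0.331, 0.001]
contact_force: [-0.5, -0.6, -0.6]
gripper_width: 0.398
t 52.83 pos [0.6018 0.0849 0.1738] yaw 0.6748 j6 -0.66 w 0.398
shift tool(cur frame) [-0.0008 -0.0023  0.0578] rot [ 0.001  -0.0009  0.0011] shift in goal frame [-0.0008 -0.0023  0.0578]
[245.76616799 276.35221213]
```

View pics/s25.png

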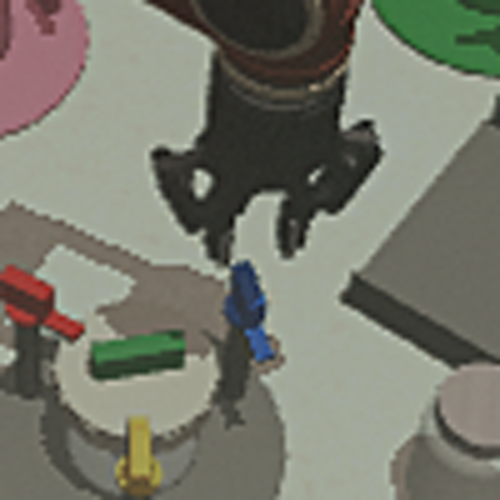

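The fingers at (220,258) and (290,250) straddle the blue bar at (247,285). Descending and gripping.

```bash
python3 -m inch '-0.001 -0.001 0.015 0 0 0 0.6;0 0 0.02 0 0 0 0.6;0 0 0.015 0 0 0 0.6;0 0 0.007 0 0 0 0.6;0 0 0 0 0 0 0.6;0 0 0 0 0 0 0.6;0 0 0 0 0 0 0.6;0 0 0 0 0 0 0.6'
python3 -m inch '0 0 0 0 0 0 1;0 0 0 0 0 0 1;0 0 0 0 0 0 1;0 0 0 0 0 0 1;0 0 0 0 0 0 1;0 0 0 0 0 0 1'
python3 -c "
from h import *
goto([.5998,.0862,.116],np.radians(38.6));s=state();print(s['ft_torque'],RQ(s['tool_rot']).inv().apply(s['contact_force']))
S=grab_frame('scene');crop(S,265,145,365,245,5,'s26.png')"
```

```text
time: 53.55
tool_pos: [0.6008, 0.0852, 0.1173]
tool_rot: [0.0, 0.944, 0.331, 0.001]
contact_force: [-0.3, -0.3, -0.2]
gripper_width: 0.401
time: 54.05
tool_pos: [0.6025, 0.0859, 0.1174]
tool_rot: [0.0, 0.944, 0.331, 0.004]
contact_force: [7.0, 3.3, -1.5]
gripper_width: 0.15
t 54.05 pos [0.6025 0.0859 0.1174] yaw 0.6751 j6 -0.66 w 0.15
shift tool(cur frame) [-0.002  -0.0019  0.0014] rot [ 0.0033 -0.0064  0.0014] shift in goal frame [-0.002  -0.0019  0.0014]
[ 0.31068644 -0.89420293  0.02256741] [7.50951864 1.78555569 1.54746575]
```

View pics/s26.png

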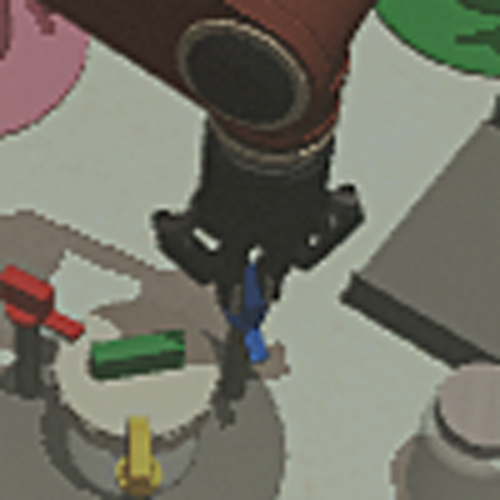

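Blue bar gripped (0.150). Easing the side load and turning clockwise.

```bash
python3 -m inch '0.0025 0 0 0 0 0.06 1;0 0 0 0 0 0.08 1;0 0 0 0 0 0.08 1;0 0 0 0 0 0.08 1;0 0 0 0 0 0.08 1;0 0 0 0 0 0.08 1;0 0 0 0 0 0.08 1;0 0 0 0 0 0 1'
python3 -c "
from h import *
goto([.6025,.086,.116],np.radians(-32));s=state();print(s['ft_torque'],RQ(s['tool_rot']).inv().apply(s['contact_force']))"
python3 -m inch '0 0 0 0 0 0.08 1;0 0 0 0 0 0.08 1;0 0 0 0 0 0.08 1;0 0 0 0 0 0.08 1;0 0 0 0 0 0.08 1;0 0 0 0 0 0 1'
python3 -c "
from h import *
goto([.6025,.086,.116],np.radians(-32));s=state();print(s['ft_torque'],RQ(s['tool_rot']).inv().apply(s['contact_force']))"
```

```text
time: 54.77
tool_pos: [0.6021, 0.0858, 0.1174]
tool_rot: [0.001, 0.998, 0.066, -0.0]
contact_force: [-2.6, -2.7, 5.7]
gripper_width: 0.15
t 54.77 pos [0.6021 0.0858 0.1174] yaw 0.1322 j6 -0.11 w 0.15
shift tool(cur frame) [ 0.0005 -0.0001  0.0014] rot [ 2.200e-03 -4.000e-04  6.907e-01] shift in goal frame [ 0.0003 -0.0004  0.0014]
[-0.50274722  0.62066907 -0.04359636] [-2.96809481  2.38085169 -5.65393114]
time: 55.27
tool_pos: [0.6016, 0.0859, 0.1174]
tool_rot: [0.001, 0.991, -0.133, -0.001]
contact_force: [-4.8, -2.7, 7.1]
gripper_width: 0.149
t 55.27 pos [0.6016 0.0859 0.1174] yaw -0.2678 j6 0.29 w 0.149
shift tool(cur frame) [ 0.0008 -0.0003  0.0014] rot [0.0024 0.0004 0.2907] shift in goal frame [ 0.0007 -0.0005  0.0014]
[-0.49104233  0.92033865 -0.11108619] [-3.95743969  3.90121155 -7.07116898]
```

```bash
python3 -m inch '0 0 0 0 0 0.08 1;0 0 0 0 0 0.08 1;0 0 0 0 0 0.06 1;0 0 0 0 0 0.04 1;0 0 0 0 0 0.04 1;0 0 0 0 0 0 1'
python3 -c "
from h import *
goto([.6025,.086,.116],np.radians(-32));s=state();print(s['ft_torque'],RQ(s['tool_rot']).inv().apply(s['contact_force']))"
python3 -m inch '0 0 0 0 0 0.04 1;0 0 0 0 0 0.04 1;0 0 0 0 0 0 1'
python3 -c "
from h import *
goto([.6025,.086,.116],np.radians(-32));s=state();print(s['ft_torque'],RQ(s['tool_rot']).inv().apply(s['contact_force']))"
```

```text
time: 55.77
tool_pos: [0.6013, 0.0861, 0.1174]
tool_rot: [0.001, 0.96, -0.279, -0.001]
contact_force: [-6.3, -2.4, 6.8]
gripper_width: 0.15
t 55.77 pos [0.6013 0.0861 0.1174] yaw -0.5653 j6 0.59 w 0.15
shift tool(cur frame) [ 0.0011 -0.0006  0.0014] rot [ 0.0027  0.0008 -0.0067] shift in goal frame [ 0.0011 -0.0005  0.0014]
[-0.31939657  1.04266838  0.30514998] [-4.03270941  5.36236791 -6.76649859]
time: 56.02
tool_pos: [0.6013, 0.0861, 0.1174]
tool_rot: [0.002, 0.949, -0.315, -0.0]
contact_force: [-5.3, -3.0, 7.4]
gripper_width: 0.147
t 56.02 pos [0.6013 0.0861 0.1174] yaw -0.641 j6 0.66 w 0.147
shift tool(cur frame) [ 0.001  -0.0006  0.0014] rot [ 0.0033 -0.     -0.0825] shift in goal frame [ 0.001  -0.0005  0.0014]
[-0.2849244   1.05851616  1.6347101 ] [-2.47693999  5.63498312 -7.3371646 ]
```

Torque is 1.6 N m: blue is at its stop. Releasing and retreating for a final look.

```bash
python3 -m inch '0 0 0 0 0 0 0.6;0 0 0 0 0 0 0.6;0 0 0 0 0 0 0.6;0 0 -0.01 0 0 0 0.6;0 0 -0.03 0 0 0 0.6;0 0 -0.03 0 0 0 0.6;0 0 -0.03 0 0 0 0.6;0 0 -0.02 0 0 0 0.6;-0.03 -0.02 0 0 0 0 0.6;-0.03 -0.02 0 0 0 0 0.6'
python3 -m inch '-0.03 -0.02 0 0 0 0 0.6;-0.03 -0.02 0 0 0 0 0.6;-0.03 0 0 0 0 0 0.6;-0.03 0 0 0 0 0 0.6;-0.03 0 0 0 0 0 0.6;-0.02 0 0 0 0 0 0.6;0 0 0 0 0 0 0.6;0 0 0 0 0 0 0.6;0 0 0 0 0 0 0.6;0 0 0 0 0 0 0.6'
python3 - <<'E'
from h import *
S=grab_frame('scene');T=grab_frame('top');cv2.imwrite('pics/sF.png',S);cv2.imwrite('pics/tF.png',T)
crop(S,250,180,340,270,4.4,'s27.png');crop(T,226,150,326,250,4,'t27.png')
cv2.imwrite('pics/st27.png',np.hstack([cv2.resize(cv2.imread('pics/t27.png'),(396,396)),cv2.imread('pics/s27.png')]))
print(state()['tool_pos'],state()['contact_force'],state()['time'])
hv=cv2.cvtColor(T,cv2.COLOR_BGR2HSV)
for k,lo,hi,p in(('red',(0,150,60),(8,255,255),(275,229)),('yel',(22,150,60),(35,255,255),(300,187)),('blue',(105,45,50),(120,255,255),(254,184))):
    x0,y0=p[0]-20,p[1]-20;m=cv2.inRange(hv[y0:y0+40,x0:x0+40],np.array(lo),np.array(hi))
    nl,lab,st,_=cv2.connectedComponentsWithStats(m);ys,xs=np.nonzero(lab==1+st[1:,4].argmax())
    P=np.array([onz('top',x+x0,y+y0,.1385)[:2] for x,y in zip(xs,ys)]);w,E=np.linalg.eigh(np.cov(P.T));print(k,len(P),np.degrees(np.arctan2(E[1,1],E[0,1])))
print([b[:3] for b in blobs(S,(98,50,40),(108,180,200),30)])
E
```

```text
time: 56.85
tool_pos: [0.5795, 0.1544, 0.2394]
tool_rot: [-0.001, 0.948, -0.319, 0.002]
contact_force: [1.3, 0.8, -0.7]
gripper_width: 0.402
time: 57.68
tool_pos: [0.467, 0.2883, 0.2359]
tool_rot: [0.0, 0.948, -0.318, 0.0]
contact_force: [0.6, 0.0, 0.4]
gripper_width: 0.403
[0.46690712 0.2882776  0.23567432] [-0.78666608  0.25981295 -0.28798352] 57.7833
red 136 179.19851002329614
yel 137 121.2623934756884
blue 152 56.534434640321074
[]
```

View pics/st27.png

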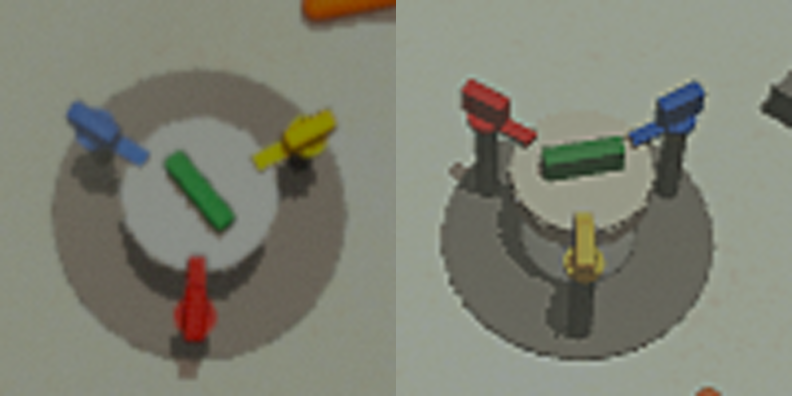

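View pics/sF.png

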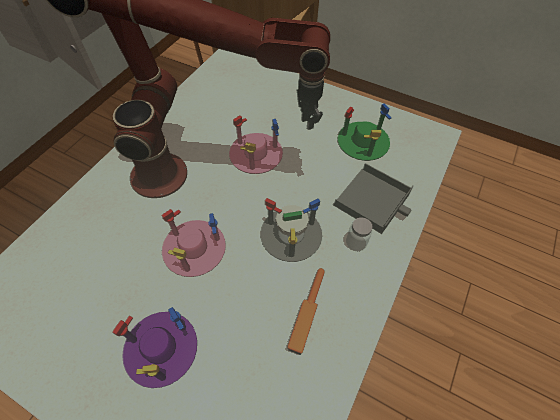

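All three fingers point at the axis, the lid is level and closed, the shelf is clear, the bystanders are unmoved and the gripper is well away. Handing in.

```bash
python3 -c "
from plant import *
print(job_done(), state()['time'])"
```

```text
the job is handed in; nothing more can be done
the job is handed in; nothing more can be done
```

The job is done and handed in at about 58 s; no verdict came back, so what follows rests on my own checks.

**What I did:** I put all three blue tablets in the jar. I set the lid on the thread and turned it anticlockwise about 85–90° until it dropped. The bar went from about 130 mm to 120.7 mm. I then turned it clockwise about 70° to its end stop, where torque rose to 2.5 N m with the bar at about 114 mm. The catches went clockwise to their stops in the order red, yellow, blue, with 1.4 to 1.6 N m of torque felt at each. Then I let go and backed away.

**Last checks:** The pictures show no tablet left on the shelf, a level, centred lid and all three catch fingers pointing at the jar's axis. The bystanders look unmoved, the gripper is clear, and the contact force is about zero.

**What went wrong or disagreed:**
- **Second tablet:** the first grasp closed over its top and pushed it about 7 mm; I regrasped it lower with the jaws partly closed.
- **Camera calibration:** the two views disagreed by about 5 mm in y at the caddy, so I used their mean and the feel of the grasps.
- **Catch angles:** the top view measured red at −1°, yellow at 121° and blue at 236.5°. These lie within about 4° of even spacing, and I put the rest down to the bars' visible sides.

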